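# Drive the saddle pin flush and hold the fall gauge on its mark

## Robot

A 6-joint arm with a two-finger parallel gripper is mounted at the origin on the work surface. World frame = base frame: x ahead of the robot, y to its left, z up, the work surface at z = 0. Lengths are in mm, angles in rad, forces in N, time in s.
With the tool pointing down it reaches from about 275 to 875 mm from the base axis. Payload 12.5 kg.
Tool frame: the origin (TCP) lies at the very end of the fingers, on their centre line; the grasp point (between the pads) lies 19 mm behind it (manip.hold_point_z is the distance from the TCP to the grasp point, in mm); z points along the fingers, y is the direction in which the jaws open and shut (so a half turn about z gives the same grasp; the last joint's range is limited). The gripper opens to 85 mm and grips with 20 to 120 N. Pads are 22 mm wide; open, the fingers measure 114 mm over their backs; the gripper's body (76 mm by 85 mm) begins 54 mm behind the grasp point. The pads swing forward as they close: fully open they stand 13 mm farther back than shut.
Start: joints at [1.237, 0.351, 1.652, -0, 1.139, -0.085], TCP at [135.401, 533.058, 231.29] pointing down, gripper open.
Joint ranges: [-2.75, 2.75], [-0.79, 2.1], [0.01, 2.65], [-1.57, 4.71], [0.07, 3.14], [-2.87, 2.87]. Speed limits (rad/s): [2.22, 2.22, 2.79, 3.14, 3.14, 3.14].

## Interface

Orientations are given as a unit quaternion [w, x, y, z].
In Python, from station import manip, imaging gives the robot as it stands.
- The arm moves only by the tool arm_command, never from a script. Its argument "moves" is text: rows parted by semicolons, each of 7 numbers parted by spaces: the shift along the tool's x, y, z in m, then the turn, a rotation vector about the tool's x, y, z in rad, then the opening, from 0 (shut) to 1 (fully open). A call has exactly 5 rows; each row is the pose to reach, as a shift and turn from the pose commanded when the call began, along the tool's axes at that moment; what a row does not reach only later rows make up. A row lasts 1/12 s, in which the tool goes at most 41.7 mm and 7.16 degrees, less where a joint would pass 70% of its speed; a pose out of reach is approached as far as the arm can. A call with a gripper value outside its range is refused whole. The fingers move at their own pace and stop on an object; the grip force is fixed at half the most. Time passes only in rows, so rows that repeat a pose let the fingers close, or fill a call up. It gives the time, the measured TCP pose, the force and the opening at its end, in the units of the state.
- manip.get_obs(): the state, without advancing time (a new reading comes with each control period).
- imaging.grab_frame(name): name is "scene" or "top" or "wrist"; returns a dict with "frame" (400x640x3 uint8, blue, green, red), "K" (3x3 intrinsics, pixels), "rvec" (rotation vector, rad) and "tvec" (3), from world to camera coordinates, as OpenCV has them. Camera axes: x right, y down, z forward; pixel columns grow to the right and rows downward; lengths in mm; the calibration is good to about 2 mm. The wrist camera is an equidistant fisheye: a pixel r from the principal point sees the ray r / f radians off the axis. A picture is of the moment at which its call begins. There is no depth.
- manip.sign_off(): hands the job in, once; it reports no verdict.
The state is a dict: "time": time; "q": joint angles; "qvel": joint speeds; "effort": joint torques, N m; "tool_pos": TCP position; "tool_rot": TCP orientation; "wrist_force": force on the tool from outside, world axes, zero at the start; "torque": the same for the moment, N m; "width": finger opening in mm.
Only numpy, scipy, OpenCV 4.12 (cv2) and the standard library are available. Lean on these libraries where they do the work, as an engineer would, in place of code of your own. Each camera call takes 0.05 s, during which the arm holds its last target.

## Task

The brass pin stands proud of the clamp bracket's rounded saddle: knock it down flush with the mallet, then stand the mallet upright on the tiles again. Then take the blue angle gauge by its black grip, rest its foot square across the saddle over the pin, and rock it there until the swinging pointer settles on the red mark. Finish while still holding the gauge like that, foot pressed lightly on the saddle, so I can scribe the drain's fall, and leave the other things where they are.

Things in the scene. Friction and masses are not known exactly. Their poses are not given: they have to be found in the camera images.
- bracket: chrome clamp bracket screwed to the tiles: base plate 100 x 100 x 8 mm, in its middle a rounded saddle, a bar of 25 mm radius and 70 mm length lying along the bracket's x axis, crest 60 mm above the tiles. Origin under the plate's centre, z up
- saddle_top (a point): centre of the saddle's crest, 60 mm above the tiles; the pin stands exactly here. Axes as the bracket's
- pin (a joint): how far the pin has been driven down, m: 0 is 14 mm proud of the saddle's crest, 0.014 is flush with it (its stop). It starts between 0 and 0.003. It is gripped by friction: it takes about 9 N to move, and it stays where it is left
- pin_top (a point): centre of the flat top of the brass pin, 10 mm in diameter, upright
- mallet: stub mallet standing on its striking face: black rubber head 46 mm across and 44 mm high, and straight up from it a round wooden handle 24 mm across and 80 mm long; 124 mm in all, about 0.3 kg. Origin at the centre of the striking face (the underside), z up along the handle
- gauge: angle gauge standing on the tiles, about 0.33 kg: blue foot 40 mm (x) by 120 mm (y) by 10 mm, flat underneath; on it an upright white dial, a disc 110 mm across and 10 mm thick centred 67 mm above the underside, its face to the gauge's +x; on top a black grip block 30 x 30 mm, from 120 to 160 mm above the underside. Origin at the centre of the foot's underside, z up, y along the foot
- pointer (a joint): angle, rad, of the swinging black pointer, a freely hanging pendulum 46 mm long on the dial's centre, about the gauge's +x axis; 0 when it points at the middle of the foot. It always hangs plumb, so rolling the gauge by an angle A about its own +x axis makes it read -A; it settles within about 1 s
- mark (a joint): angle, rad, of the red mark at the dial's lower rim, measured as for the pointer (0.12 to 0.36 at the start); it stays where it is on the gauge. The pointer is on the mark when the two joint values are equal
- pointer_tip (a point): tip of the pointer, 46 mm from the dial's centre; its z axis runs from the tip to the dial's centre
- mark_tab (a point): centre of the red mark, a tab 6 mm wide and 11 mm long, 49 mm from the dial's centre; its z axis runs to the dial's centre
- caddy: grey plastic caddy 150 x 200 x 94 mm with a sliding lid, bystander. Origin under its middle
- spray_bottle: closed green spray bottle, 201 mm tall, bystander. Origin under its middle
- amber_jar: amber glass jar 68 mm across, 85 mm tall, bystander. Origin under its middle
- scoop: red measuring scoop with a 54 mm cup and a flat handle, bystander. Origin under its middle
- wrench: steel wrench lying flat, bystander. Origin under its middle
- pipe_collar: copper collar 60 mm across, 40 mm tall, bystander. Origin under its middle
Mind the look-alikes: they are no part of the job. Leave any purple look-alike of the gauge alone.

How it is judged:
By the outcome, as a careful person would: the job done as asked, in the order asked, and still so for the second after the job is handed in, while the arm keeps its last pose, push and grip.
It also fails if it takes over 61 s, if anything falls off the work surface, if the arm or the gripper's body presses on something with over 40 N, if the wrist force passes 120 N, or if a joint passes its speed limit or range.

## Working session

There is one attempt and no reset: what is moved stays moved. The work goes in short steps, Python scripts to look and compute and a tool call to move; the robot and the scene stay as the last step left them, time stands still between calls to the robot, and variables do not carry over. Pictures are saved under pics/ and viewed, and the job is handed in when it is done.

Besides the shell and the picture viewer there is one more tool, called after "Call:" as a command line: name --argument value ..., lists and objects as JSON in quotes. arm_command: Moves the arm, as the interface text tells. Its arguments: {"type":"object","properties":{"moves":{"type":"string"}},"required":["moves"]}

```bash
ls; mkdir -p pics; cat > h.py <<'E'
import numpy as np, cv2
from station import manip, imaging
from scipy.spatial.transform import Rotation as R
def grab(n,save=None):
    d=imaging.grab_frame(n)
    if save: cv2.imwrite('pics/'+save,d['frame'])
    return d
def cam(d):
    Rm=cv2.Rodrigues(np.array(d['rvec'],float))[0]; t=np.array(d['tvec'],float).ravel()
    return Rm,t,-Rm.T@t
def ray(d,u,v,fish=False):
    K=np.array(d['K']);Rm,t,c=cam(d)
    x=(u-K[0,2])/K[0,0];y=(v-K[1,2])/K[1,1]
    if fish:
        r=np.hypot(x,y); k=np.sin(r)/r if r>1e-9 else 1; v3=np.array([x*k,y*k,np.cos(r)])
    else: v3=np.array([x,y,1.])
    v3=Rm.T@v3
    return c,v3/np.linalg.norm(v3)
def onz(d,u,v,z,fish=False):
    c,w=ray(d,u,v,fish); return c+w*(z-c[2])/w[2]
def tri(rs):
    A=0;b=0
    for c,w in rs:
        P=np.eye(3)-np.outer(w,w);A=A+P;b=b+P@c
    p=np.linalg.solve(A,b)
    return p,[np.linalg.norm((np.eye(3)-np.outer(w,w))@(p-c)) for c,w in rs]
def proj(d,p,fish=False):
    K=np.array(d['K']);Rm,t,c=cam(d);q=Rm@np.array(p)+t
    if fish:
        r=np.hypot(q[0],q[1]);th=np.arctan2(r,q[2]);x,y=q[:2]*th/max(r,1e-9)
    else: x,y=q[:2]/q[2]
    return np.array([K[0,0]*x+K[0,2],K[1,1]*y+K[1,2]])
def toolR(o):
    q=o['tool_rot'];return R.from_quat([q[1],q[2],q[3],q[0]])
def delta(target_pos,target_R=None):
    o=manip.get_obs();r=toolR(o)
    s=r.inv().apply(np.array(target_pos)-np.array(o['tool_pos']))/1000
    rv=np.zeros(3) if target_R is None else (r.inv()*target_R).as_rotvec()
    return np.round(s,4),np.round(rv,4)
E
python3 - <<'E'
from h import *
o=manip.get_obs();print(o);print(toolR(o).as_matrix().round(3))
for n in ['scene','top','wrist']:
    d=grab(n,n+'0.png');print(n,d['K'],cam(d)[2],cam(d)[0].round(3).tolist())
print(manip.hold_point_z)
E
```

```text
pics
{'time': 0.0, 'q': array([ 1.23736968e+00,  3.51275759e-01,  1.65241058e+00,  2.75321930e-06,
        1.13910773e+00, -8.46017707e-02]), 'qvel': array([-1.18133762e-03,  8.36754607e-04,  1.77216609e-04,  7.56029266e-05,
        9.15775174e-04, -9.79532817e-04]), 'effort': array([ 1.76442500e-03, -5.06084919e+01, -2.91407543e+01, -2.51958284e-05,
        4.39125593e-03, -1.88086483e-05]), 'tool_pos': array([135.31388208, 532.75725097, 230.74191369]), 'tool_rot': array([-1.25866471e-04,  1.24092284e-01,  9.92270500e-01, -5.87371944e-04]), 'wrist_force': array([-0.46136092, -0.0380808 , -0.45828835]), 'torque': array([ 0.00568688, -0.02532308, -0.08265122]), 'width': 85.38056120929606}
[[-0.969  0.246 -0.   ]
 [ 0.246  0.969 -0.001]
 [ 0.    -0.001 -1.   ]]
scene [[454.83293449   0.         320.97207101]
 [  0.         454.83293449 197.67086421]
 [  0.           0.           1.        ]] [1533.47726045 -870.42697811  951.09587067] [[0.676, 0.737, -0.008], [0.408, -0.384, -0.828], [-0.613, 0.557, -0.56]]
top [[406.30283694   0.         316.84180042]
 [  0.         406.30283694 203.65586691]
 [  0.           0.           1.        ]] [ 473.54622851    2.01856289 1429.88396168] [[0.002, -1.0, 0.018], [-0.996, -0.004, -0.084], [0.084, -0.017, -0.996]]
wrist [[309.70691629   0.         316.71736934]
 [  0.         309.70691629 194.49859571]
 [  0.           0.           1.        ]] [ 57.44726358 552.35774811 373.87375657] [[0.245, 0.969, -0.002], [0.922, -0.233, 0.308], [0.298, -0.077, -0.951]]
18.700000000000003
```

View pics/scene0.png

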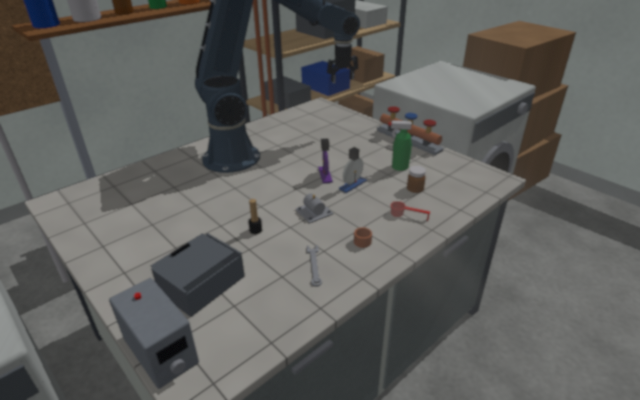

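View pics/top0.png

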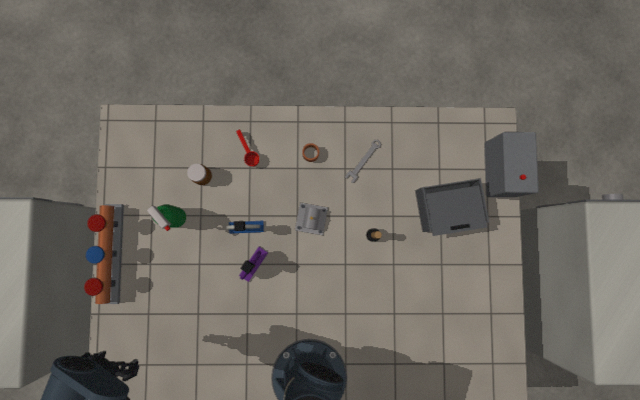

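View pics/wrist0.png

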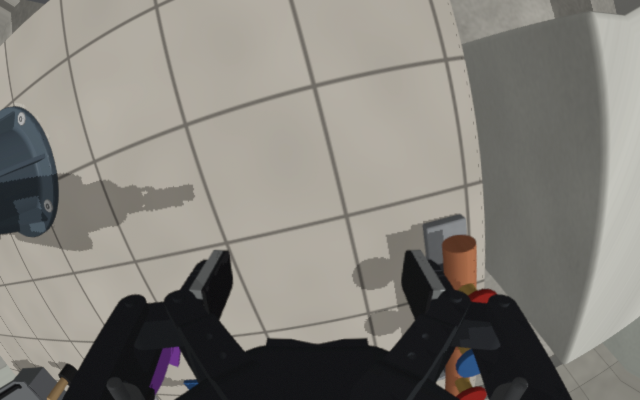

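Candidates. Mallet: only one thing fits, at top (374,235) / scene (255,215). Gauge: blue-footed one at top (246,227) / scene (353,170), and the purple look-alike at top (254,264) / scene (325,162). By the description I choose the blue one. Pin and bracket are at top (312,219) / scene (313,207). Close crops next.

```bash
python3 - <<'E'
import cv2,numpy as np
t=cv2.imread('pics/top0.png');s=cv2.imread('pics/scene0.png')
a=cv2.resize(t[190:290,220:400],None,fx=4.4,fy=4.4,interpolation=2)[:300]
a=cv2.resize(t[195:265,220:400],(792,308),interpolation=cv2.INTER_CUBIC)
b=cv2.resize(s[135:240,235:385],(400,280),interpolation=cv2.INTER_CUBIC)
cv2.imwrite('pics/c1.png',a)
cv2.imwrite('pics/c2.png',cv2.resize(s[135:240,240:380],(800,600),interpolation=cv2.INTER_CUBIC))
E
```

```text
(no output)
```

View pics/c1.png

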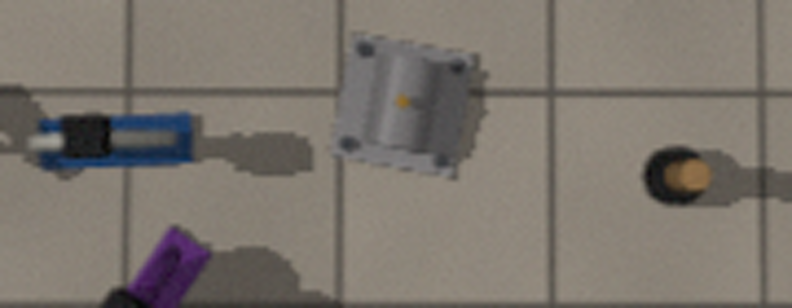

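View pics/c2.png

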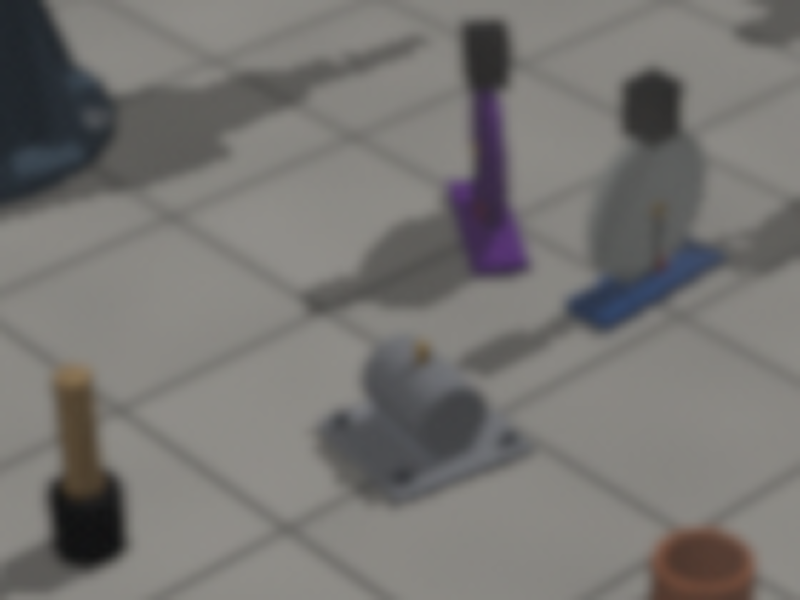

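```bash
cat > m.py <<'E'
from h import *
def mask(img,lo,hi,roi):
    h=cv2.cvtColor(img,cv2.COLOR_BGR2HSV);m=cv2.inRange(h,np.array(lo),np.array(hi))
    z=np.zeros_like(m);x0,y0,x1,y1=roi;z[y0:y1,x0:x1]=m[y0:y1,x0:x1];return z
def cen(m):
    v,u=np.nonzero(m);return (u.mean(),v.mean(),len(u),u.min(),u.max(),v.min(),v.max())
E
python3 - <<'E'
from m import *
t=grab('top');s=grab('scene');T=t['frame'];S=s['frame']
hs=cv2.cvtColor(T,cv2.COLOR_BGR2HSV);ss=cv2.cvtColor(S,cv2.COLOR_BGR2HSV)
pt=cen(mask(T,(12,80,60),(30,255,255),(300,205,325,232)));ps=cen(mask(S,(12,80,60),(30,255,255),(300,185,330,210)))
print('pin',pt,ps)
ht=cen(mask(T,(8,60,60),(28,255,255),(362,225,392,246)));hh=cen(mask(S,(8,60,60),(28,255,255),(243,195,265,225)))
print('handle',ht,hh)
p,e=tri([ray(t,*pt[:2]),ray(s,*ps[:2])]);print('pin tri',p,e, onz(t,*pt[:2],72))
# mallet head: black
kt=cen(mask(T,(0,0,0),(180,255,38),(362,225,385,246)));ks=cen(mask(S,(0,0,0),(180,255,45),(243,215,265,236)))
print('head',kt,ks);print(tri([ray(t,*kt[:2]),ray(s,*ks[:2])]))
# blue foot
for n,d,roi in(('top',t,(225,215,270,240)),('scene',s,(335,170,372,196))):
    m=mask(d['frame'],(100,90,40),(125,255,255),roi);v,u=np.nonzero(m)
    print('foot',n,cv2.minAreaRect(np.c_[u,v].astype(np.float32)),len(u))
    if n=='top':
        b=cv2.boxPoints(cv2.minAreaRect(np.c_[u,v].astype(np.float32)));print([onz(d,*q,10).round(0)[:2] for q in b])
gt=cen(mask(T,(0,0,0),(180,255,45),(225,215,250,236)));gs=cen(mask(S,(0,0,0),(180,255,60),(344,143,364,163)))
print('grip',gt,gs,tri([ray(t,*gt[:2]),ray(s,*gs[:2])]))
E
```

```text
m.py:6: RuntimeWarning: Mean of empty slice.
  v,u=np.nonzero(m);return (u.mean(),v.mean(),len(u),u.min(),u.max(),v.min(),v.max())
  ret = ret.dtype.type(ret / rcount)
Traceback (most recent call last):
  File "m.py", line 6, in cen
    v,u=np.nonzero(m);return (u.mean(),v.mean(),len(u),u.min(),u.max(),v.min(),v.max())
                                                       ~~~~~^^
ValueError: zero-size array to reduction operation minimum which has no identity
```

```bash
python3 - <<'E'
from m import *
T=cv2.imread('pics/top0.png');S=cv2.imread('pics/scene0.png')
print(T[214:222,307:316].tolist());print(S[194:201,310:318].tolist())
print(T[235,366:386].tolist())
print(T[227,228:268].tolist())
E
```

```text
[[[108, 106, 108], [120, 119, 123], [129, 128, 131], [124, 124, 127], [117, 117, 119], [115, 113, 117], [109, 108, 110], [103, 104, 105], [93, 92, 96]], [[111, 109, 112], [126, 125, 127], [131, 130, 133], [122, 122, 124], [116, 115, 118], [110, 112, 114], [108, 106, 108], [102, 103, 106], [93, 92, 96]], [[110, 109, 112], [126, 124, 130], [129, 129, 131], [104, 119, 128], [87, 109, 124], [105, 112, 118], [104, 106, 109], [101, 100, 103], [92, 93, 94]], [[113, 116, 115], [127, 126, 130], [117, 126, 131], [80, 113, 136], [50, 106, 135], [67, 99, 118], [82, 88, 95], [82, 81, 82], [78, 81, 81]], [[117, 116, 119], [127, 128, 130], [112, 117, 122], [75, 110, 135], [44, 105, 137], [49, 95, 119], [68, 82, 90], [75, 76, 78], [74, 73, 76]], [[119, 119, 123], [128, 130, 131], [123, 125, 126], [104, 116, 124], [80, 103, 119], [89, 101, 109], [91, 92, 95], [76, 76, 79], [69, 70, 72]], [[122, 120, 125], [130, 129, 132], [125, 126, 130], [115, 119, 119], [109, 113, 115], [104, 105, 106], [100, 100, 102], [94, 95, 95], [83, 83, 85]], [[127, 126, 131], [132, 131, 133], [123, 124, 125], [114, 115, 115]
[... 1168 characters left out ...]
], [70, 104, 135], [71, 104, 134], [68, 103, 133], [76, 95, 113], [80, 89, 96], [83, 88, 93], [83, 89, 94], [81, 88, 93]]
[[133, 142, 144], [138, 147, 150], [142, 148, 151], [142, 150, 153], [147, 154, 156], [133, 139, 143], [79, 84, 85], [31, 29, 27], [36, 38, 36], [35, 34, 33], [38, 37, 36], [22, 24, 24], [27, 28, 28], [35, 35, 34], [36, 35, 33], [15, 13, 17], [17, 18, 17], [64, 67, 67], [82, 87, 90], [89, 95, 95], [88, 93, 94], [86, 91, 92], [83, 89, 90], [83, 88, 88], [82, 89, 90], [80, 83, 87], [81, 85, 86], [82, 87, 89], [74, 78, 79], [78, 82, 81], [73, 78, 79], [68, 64, 62], [69, 50, 38], [68, 44, 21], [69, 42, 22], [70, 55, 49], [76, 81, 81], [82, 89, 94], [80, 88, 92], [82, 89, 93]]
```

```bash
python3 - <<'E'
from m import *
t=grab('top');s=grab('scene');T=t['frame'].astype(float);S=s['frame'].astype(float)
def wc(I,roi,f,th):
    x0,y0,x1,y1=roi;w=f(I[y0:y1,x0:x1]);w=np.where(w>th,w-th,0);v,u=np.mgrid[y0:y1,x0:x1]
    return (u*w).sum()/w.sum(),(v*w).sum()/w.sum()
rb=lambda I:I[...,2]-I[...,0]
pt=wc(T,(306,212,318,224),rb,10);ps=wc(S,(309,191,318,201),rb,8)
print('pin',pt,ps,tri([ray(t,*pt),ray(s,*ps)]),onz(t,*pt,70))
mt=wc(T,(362,225,385,246),rb,30)
dk=lambda I:40-I.max(-1)
print('T', mt)
# head circle, dark fit
m=(T[225:246,360:392].max(-1)<50)|((T[225:246,360:392,2]-T[225:246,360:392,0])>25)
v,u=np.nonzero(m);print('headext',u.min()+360,u.max()+360,v.min()+225,v.max()+225)
md=(T[225:246,360:392].max(-1)<50);v,u=np.nonzero(md);print('dark',u.min()+360,u.max()+360,v.min()+225,v.max()+225)
mh=(rb(T[225:246,360:392])>25);v,u=np.nonzero(mh);print('wood',u.min()+360,u.max()+360,v.min()+225,v.max()+225)
# scene wood
mh=(rb(S[190:240,240:270])>18);v,u=np.nonzero(mh);print('wood s',u.min()+240,u.max()+240,v.min()+190,v.max()+190,[ (r+190,u[v==r].mean()+240) for r in np.unique(v)])
g=wc(T,(228,218,248,238),lambda I:60-I.max(-1),0);gs=wc(S,(343,143,366,162),lambda I:75-I.max(-1),0)
print('grip',g,gs,tri([ray(t,*g),ray(s,*gs)]))
b=T[214:242,224:272];mb=((b[...,0]-b[...,2])>20).astype(np.uint8)
v,u=np.nonzero(mb);r=cv2.minAreaRect(np.c_[u+224,v+214].astype(np.float32));print('foot',r,[onz(t,*q,10)[:2].round(1) for q in cv2.boxPoints(r)])
E
```

```text
pin (np.float64(311.0191489361702), np.float64(217.52978723404254)) (np.float64(313.5), np.float64(195.58536585365854)) (array([541.25039948,  -3.2585131 ,  68.99268391]), [np.float64(1.1802663872208066), np.float64(1.1802663872207906)]) [541.95912581  -2.35107518  70.        ]
T (np.float64(376.8220230473752), np.float64(234.36811779769525))
headext 367 381 229 240
dark 367 378 229 240
wood 371 381 231 238
wood s 249 257 198 221 [(np.int64(198), np.float64(252.0)), (np.int64(199), np.float64(252.5)), (np.int64(200), np.float64(252.0)), (np.int64(201), np.float64(252.0)), (np.int64(202), np.float64(252.0)), (np.int64(203), np.float64(252.5)), (np.int64(204), np.float64(252.5)), (np.int64(205), np.float64(253.0)), (np.int64(206), np.float64(253.0)), (np.int64(207), np.float64(253.0)), (np.int64(208), np.float64(253.0)), (np.int64(209), np.float64(253.0)), (np.int64(210), np.float64(253.0)), (np.int64(211), np.float64(253.0)), (np.int64(212), np.float64(253.5)), (np.int64(213), np.float64(253.5)), (np.int64(214), np.float64(253.5)), (np.int64(215), np.float64(254.0)), (np.int64(216), np.float64(254.0)), (np.int64(217), np.float64(254.0)), (np.int64(218), np.float64(254.0)), (np.int64(219), np.float64(254.0)), (np.int64(220), np.float64(254.0)), (np.int64(221), np.float64(253.5))]
grip (np.float64(239.57107142857143), np.float64(225.75642857142856)) (np.float64(353.7390180878553), np.float64(153.46821705426356)) (array([511.75751342, 223.81469967, 138.73888538]), [np.float64(0.05190560314201534), np.float64(0.05190560314193862)])
foot ((246.0, 226.5), (11.0, 34.0), 90.0) [array([532.1, 283. ]), array([532.4, 164.8]), array([494.1, 164.3]), array([493.8, 282.2])]
```

```bash
python3 - <<'E'
from m import *
t=grab('top');s=grab('scene')
print(onz(t,378,234.5,124),onz(t,372.9,234.5,44))
print(onz(s,252.2,199,124),tri([ray(t,376.8,234.4),ray(s,253.2,209.5)]))
h=onz(t,378,234.5,124)
print(proj(s,[h[0],h[1],124]),proj(s,[h[0],h[1],44]),proj(s,[h[0],h[1],0]))
E
```

```text
[ 485.29077748 -217.60739772  124.        ] [ 485.97228744 -213.62145571   44.        ]
[ 481.14995673 -216.0767034   124.        ] (array([ 485.99249671, -219.86421952,   86.58752628]), [np.float64(0.07435635933300991), np.float64(0.07435635933295989)])
[252.55894925 199.70793619] [254.78410404 219.54617461] [255.95269592 229.96468765]
```

```bash
cat > go.py <<'E'
import sys
from h import *
# go.py x y z yaw : target tool = yaw about world z * diag(-1,1,-1)
x,y,z=map(float,sys.argv[1:4]);yaw=float(sys.argv[4]) if len(sys.argv)>4 else 0
tilt=float(sys.argv[5]) if len(sys.argv)>5 else 0
Rt=R.from_euler('z',yaw)*R.from_euler('x',tilt)*R.from_matrix(np.diag([-1.,1,-1]))
o=manip.get_obs()
print('t',round(o['time'],2),'pos',o['tool_pos'].round(1),'F',o['wrist_force'].round(1),'w',round(o['width'],1))
print('shift',delta([x,y,z],Rt))
E
python3 go.py 485 -216 270
```

```text
t 0.45 pos [135.4 533.  231.2] F [ 0.8 -0.3 -1.1] w 85.7
shift (array([-0.5233, -0.6399, -0.0387]), array([-2.000e-04, -0.000e+00, -2.488e-01]))
```

Call:
arm_command --moves "-0.025 -0.031 -0.002 0 0 -0.012 1; -0.05 -0.062 -0.004 0 0 -0.024 1; -0.075 -0.093 -0.008 0 0 -0.036 1; -0.1 -0.124 -0.013 0 0 -0.048 1; -0.125 -0.155 -0.018 0 0 -0.06 1"

```text
time: 0.87
tool_pos: [218.6, 350.3, 249.4]
tool_rot: [0.0, 0.094, 0.996, -0.0]
wrist_force: [0.4, 0.5, 1.3]
width: 85.4
```

```bash
python3 go.py 485 -216 270
```

```text
t 0.87 pos [218.6 350.3 249.4] F [0.4 0.5 1.3] w 85.4
shift (array([-0.3674, -0.5067, -0.0206]), array([-0.000e+00,  1.000e-04, -1.876e-01]))
```

Call:
arm_command --moves "-0.024 -0.033 -0.004 0 0 -0.012 1; -0.048 -0.066 -0.008 0 0 -0.024 1; -0.072 -0.099 -0.012 0 0 -0.036 1; -0.096 -0.132 -0.016 0 0 -0.048 1; -0.12 -0.165 -0.02 0 0 -0.06 1"

```text
time: 1.28
tool_pos: [305.5, 165.7, 269.8]
tool_rot: [0.0, 0.064, 0.998, 0.0]
wrist_force: [0.7, 1.8, -0.0]
width: 85.3
```

```bash
python3 go.py 485 -216 270
```

```text
t 1.28 pos [305.5 165.7 269.8] F [ 0.7  1.8 -0. ] w 85.3
shift (array([-2.267e-01, -3.557e-01, -2.000e-04]), array([ 0.0004,  0.0009, -0.1277]))
```

Call:
arm_command --moves "-0.022 -0.035 0 0 0 -0.013 1; -0.044 -0.07 0 0 0 -0.026 1; -0.066 -0.105 0 0 0 -0.039 1; -0.088 -0.14 0 0 0 -0.052 1; -0.11 -0.175 0 0 0 -0.065 1"

```text
time: 1.7
tool_pos: [392.3, -22.5, 269.6]
tool_rot: [0.0, 0.032, 0.999, -0.0]
wrist_force: [1.4, 1.0, -0.2]
width: 85.2
```

```bash
python3 go.py 485 -216 270; python3 -c "
from h import *
grab('wrist','w1.png')"
```

```text
t 1.7 pos [392.3 -22.5 269.6] F [ 1.4  1.  -0.2] w 85.2
shift (array([-0.1049, -0.1872, -0.0003]), array([-0.0001,  0.001 , -0.0636]))
```

View pics/w1.png

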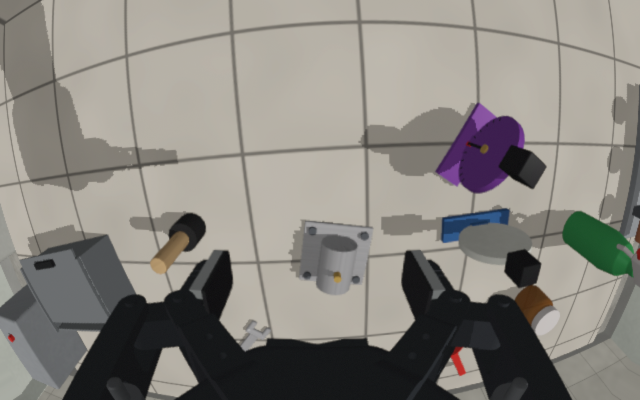

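```bash
python3 -c "
import cv2
i=cv2.imread('pics/w1.png')
cv2.imwrite('pics/w1b.png',cv2.resize(i[210:300,285:385],(660,594),interpolation=2))
cv2.imwrite('pics/w1m.png',cv2.resize(i[205:280,140:215],(560,560),interpolation=2))"
```

```text
(no output)
```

View pics/w1b.png

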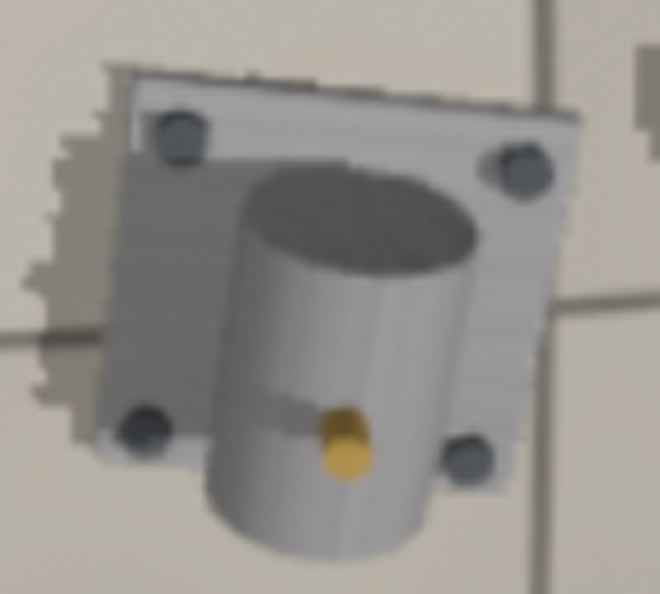

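View pics/w1m.png

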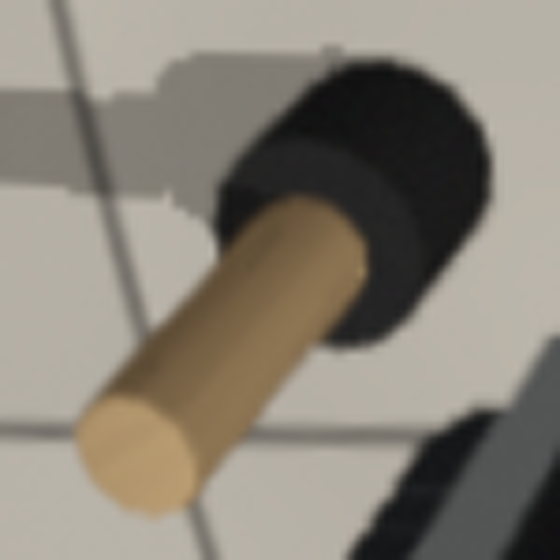

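```bash
python3 - <<'E'
from h import *
d=grab('wrist')
B=[]
for u,v in [(180,137),(526,171),(147,430),(468,459)]:
    p=onz(d,284.6+u/6.6,209.6+v/6.6,11,True);B.append(p)
B=np.array(B);print(B.round(1),'c',B.mean(0).round(1))
e=(B[2]-B[0]+B[3]-B[1]);f=(B[0]-B[1]+B[2]-B[3]);print('x yaw',np.arctan2(e[1],e[0]),'y yaw',np.arctan2(f[1],f[0])-np.pi/2,np.linalg.norm(e)/2,np.linalg.norm(f)/2)
print([onz(d,284.6+348/6.6,209.6+461/6.6,z,True).round(1) for z in (71,74)])
print(onz(d,139.6+137/7.467,204.6+455/7.467,124,True))
E
```

```text
[[498.3 -42.1  11. ]
 [511.7  32.9  11. ]
 [572.9 -55.1  11. ]
 [586.5  19.3  11. ]] c [542.4 -11.2  11. ]
x yaw -0.1759363771970713 y yaw -3.32076894845931 75.88015436308396 75.8941846505742
[array([544.3, -10.9,  71. ]), array([542.3, -11. ,  74. ])]
[ 485.76135842 -225.08821934  124.        ]
```

```bash
python3 - <<'E'
from h import *
import pickle
d=grab('wrist','w2.png');i=d['frame'];pickle.dump(d,open('w2.pkl','wb'))
print(manip.get_obs()['tool_pos'],manip.get_obs()['qvel'].round(4),cam(d)[2])
a=cv2.resize(i[205:295,285:385],(440,396),interpolation=2)
b=cv2.resize(i[205:295,140:220],(352,396),interpolation=2)
cv2.imwrite('pics/w2c.png',np.hstack([a,b]))
E
```

```text
[392.40352952 -22.29780393 269.16237968] [ 0.0771 -0.0272  0.035   0.0127  0.0105  0.0419] [313.22284654 -18.99360743 412.37784091]
```

View pics/w2c.png

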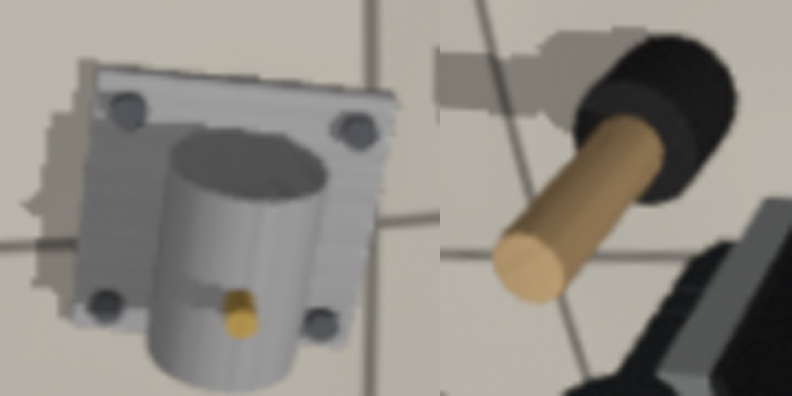

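```bash
python3 - <<'E'
from h import *
import pickle
d=pickle.load(open('w2.pkl','rb'))
B=[]
for u,v in [(128,111),(359,131),(106,307),(322,325)]:
    B.append(onz(d,284.6+u/4.4,204.6+v/4.4,11,True))
B=np.array(B);print(B.round(1),'c',B.mean(0).round(1))
e=(B[2]-B[0]+B[3]-B[1]);f=(B[1]-B[0]+B[3]-B[2]);print('x yaw',np.arctan2(e[1],e[0]),'y yaw',np.arctan2(f[1],f[0])-np.pi/2,np.linalg.norm(e)/2,np.linalg.norm(f)/2)
print([onz(d,284.6+241/4.4,204.6+322/4.4,z,True).round(1) for z in (71,74)])
print('mallet',onz(d,139.6+89/4.4,204.6+267/4.4,124,True), 'head top', proj(d,[485,-217,44],True))
t=grab('top')
for p in B: print(proj(t,p).round(1))
print(proj(t,[542,-6,72]))
E
```

```text
[[495.7 -36.4  11. ]
 [508.4  38.6  11. ]
 [570.2 -49.5  11. ]
 [583.7  25.5  11. ]] c [539.5  -5.4  11. ]
x yaw -0.17253367198900035 y yaw -0.17343099374201998 76.02466956096444 76.12122852625755
[array([540. ,  -5.4,  71. ]), array([538. ,  -5.5,  74. ])]
mallet [ 482.68932621 -218.84828317  124.        ] head top [185.50336791 238.34098202]
[320.7 231.7]
[299.2 228. ]
[324.4 210.4]
[303.  206.4]
[312.11243248 217.49068902]
```

```bash
python3 go.py 484 -218 200
```

```text
t 1.9 pos [391.8 -20.8 269.1] F [-0.9 -0.2 -1. ] w 85.0
shift (array([-0.1051, -0.1906,  0.069 ]), array([ 0.0003, -0.0007, -0.0665]))
```

Call:
arm_command --moves "-0.018 -0.033 0.008 0 0 -0.013 1; -0.036 -0.066 0.018 0 0 -0.026 1; -0.055 -0.1 0.03 0 0 -0.04 1; -0.074 -0.134 0.042 0 0 -0.053 1; -0.092 -0.167 0.056 0 0 -0.066 1"

```text
time: 2.32
tool_pos: [474.0, -192.9, 213.2]
tool_rot: [0.0, -0.002, 1.0, -0.0]
wrist_force: [1.1, -0.0, 1.2]
width: 85.3
```

```bash
python3 go.py 484 -218 150
```

```text
t 2.32 pos [ 474.  -192.9  213.2] F [ 1.1 -0.   1.2] w 85.3
shift (array([-0.0098, -0.0252,  0.0632]), array([-0.0002,  0.0009,  0.0049]))
```

Call:
arm_command --moves "-0.005 -0.013 0.01 0 0 0.004 1; -0.01 -0.025 0.02 0 0 0.004 1; -0.01 -0.025 0.03 0 0 0.004 1; -0.01 -0.025 0.045 0 0 0.004 1; -0.01 -0.025 0.045 0 0 0.004 1"

```text
time: 2.73
tool_pos: [482.0, -215.3, 166.0]
tool_rot: [-0.002, 0.0, 1.0, 0.001]
wrist_force: [-0.6, -0.6, -0.2]
width: 85.5
```

```bash
python3 go.py 484 -218 76; python3 - <<'E'
from h import *
import pickle
d=grab('wrist','w3.png');pickle.dump(d,open('w3.pkl','wb'))
for p in ([484,-218,124],[484,-218,44]): print(proj(d,p,True))
E
```

```text
t 2.73 pos [ 482.  -215.3  166. ] F [-0.6 -0.6 -0.2] w 85.5
shift (array([-0.0023, -0.0029,  0.09  ]), array([ 0.0022, -0.0036, -0.0003]))
[312.67171285 227.36841412]
[313.63807733 191.25798606]
```

View pics/w3.png

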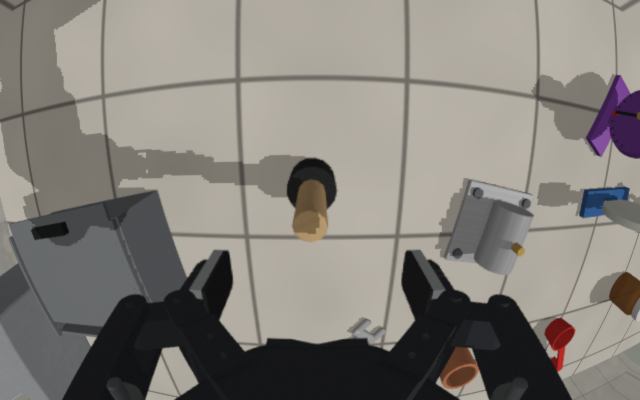

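The view shows the mallet handle top at (310,227), within 3 px of the prediction (312.7,227.4), and centred between the jaws. I'm descending.

Call:
arm_command --moves "-0.002 -0.003 0.02 0.002 -0.003 0 1; -0.002 -0.003 0.04 0.002 -0.003 0 1; -0.002 -0.003 0.06 0.002 -0.003 0 1; -0.002 -0.003 0.08 0.002 -0.003 0 1; -0.002 -0.003 0.09 0.002 -0.003 0 1"

```text
time: 3.2
tool_pos: [484.8, -219.4, 77.4]
tool_rot: [0.001, 0.0, 1.0, -0.001]
wrist_force: [0.3, 0.3, -0.2]
width: 85.3
```

```bash
python3 go.py 484 -219 76
```

```text
t 3.2 pos [ 484.8 -219.4   77.4] F [ 0.3  0.3 -0.2] w 85.3
shift (array([0.0008, 0.0004, 0.0014]), array([-0.0014,  0.002 , -0.0006]))
```

Call:
arm_command --moves "0 0 0 0 0 0 0.1; 0 0 0 0 0 0 0.1; 0 0 0 0 0 0 0.1; 0 0 0 0 0 0 0; 0 0 0 0 0 0 0"

```text
time: 3.62
tool_pos: [485.6, -220.9, 79.3]
tool_rot: [0.002, 0.001, 1.0, -0.001]
wrist_force: [-0.0, 1.4, 2.3]
width: 25.4
```

Call:
arm_command --moves "0 0 0 0 0 0 0; 0 0 0 0 0 0 0; 0 0 0 0 0 0 0; 0 0 0 0 0 0 0; 0 0 0 0 0 0 0"

```text
time: 4.03
tool_pos: [485.6, -220.7, 79.4]
tool_rot: [0.002, 0.001, 1.0, -0.001]
wrist_force: [1.0, 3.9, 7.1]
width: 22.8
```

```bash
python3 go.py 540 -4.5 200; python3 -c "
from h import *
grab('wrist','w4.png')"
```

```text
t 4.03 pos [ 485.6 -220.7   79.4] F [1.  3.9 7.1] w 22.8
shift (array([-0.0545,  0.2161, -0.1209]), array([-0.0023,  0.0044, -0.002 ]))
```

View pics/w4.png

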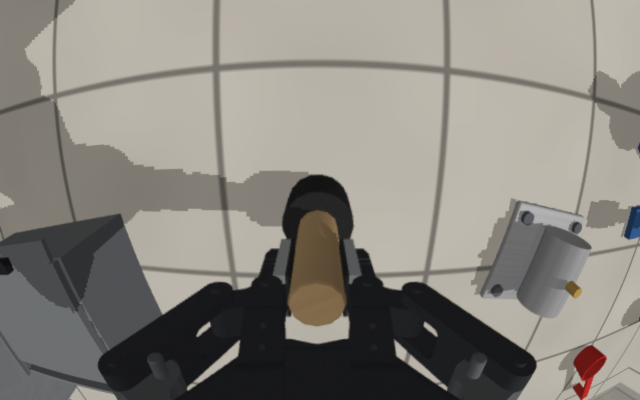

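Call:
arm_command --moves "0 0 -0.01 0 0 0 0; 0 0 -0.025 0 0 0 0; -0.002 0.008 -0.05 0 0 0 0; -0.01 0.035 -0.08 0 0 0 0; -0.018 0.07 -0.1 0 0 0 0"

```text
time: 4.5
tool_pos: [503.3, -151.3, 181.1]
tool_rot: [0.002, 0.002, 1.0, -0.002]
wrist_force: [1.8, 0.3, -3.5]
width: 22.7
```

```bash
python3 go.py 541 -4.5 185
```

```text
t 4.5 pos [ 503.3 -151.3  181.1] F [ 1.8  0.3 -3.5] w 22.7
shift (array([-0.037 ,  0.147 , -0.0042]), array([-0.0032,  0.005 , -0.0045]))
```

Call:
arm_command --moves "-0.009 0.036 0 -0.001 0.001 -0.001 0; -0.018 0.073 0 -0.002 0.002 -0.002 0; -0.028 0.11 0 -0.003 0.004 -0.003 0; -0.037 0.147 0.003 -0.003 0.005 -0.004 0; -0.037 0.147 0.005 -0.003 0.005 -0.004 0"

```text
time: 4.92
tool_pos: [540.9, 1.7, 173.6]
tool_rot: [-0.001, -0.003, 1.0, 0.001]
wrist_force: [-1.2, 0.3, -3.4]
width: 22.6
```

Call:
arm_command --moves "0 0 0 0 0 0 0; 0 0 0 0 0 0 0; 0 0 0 0 0 0 0; 0 0 0 0 0 0 0; 0 0 0 0 0 0 0"

```text
time: 5.33
tool_pos: [540.1, -4.6, 173.3]
tool_rot: [-0.001, -0.0, 1.0, 0.0]
wrist_force: [-0.1, -1.2, -4.0]
width: 22.5
```

```bash
python3 go.py 541 -4.5 150; python3 - <<'E'
from h import *
d=grab('wrist','w5.png');s=grab('scene','s5.png');i=s['frame']
cv2.imwrite('pics/s5c.png',cv2.resize(i[150:225,275:355],(800,600),interpolation=2)[:, :])
E
```

```text
t 5.33 pos [540.1  -4.6 173.3] F [-0.1 -1.2 -4. ] w 22.5
shift (array([-0.0009,  0.0001,  0.0233]), array([ 0.0009, -0.0019,  0.0007]))
```

View pics/w5.png

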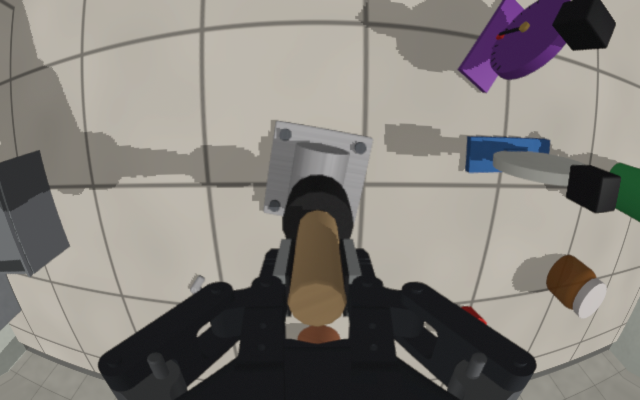

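View pics/s5c.png

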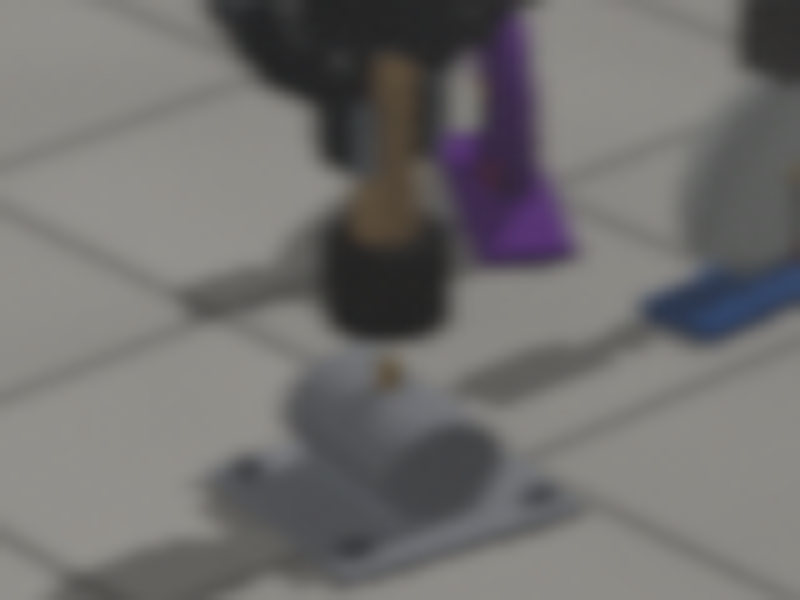

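The mallet head is right above the brass pin (crop head base at about (388,330), pin at (388,375)). I'm pressing down.

Call:
arm_command --moves "0 0 0.008 0 0 0 0; 0 0 0.016 0 0 0 0; 0 0 0.02 0 0 0 0; 0 0 0.024 0 0 0 0; 0 0 0.026 0 0 0 0"

```text
time: 5.85
tool_pos: [540.1, -3.6, 146.8]
tool_rot: [-0.001, -0.001, 1.0, 0.0]
wrist_force: [-2.9, -1.3, 5.7]
width: 22.5
```

Call:
arm_command --moves "0 0 0.002 0 0 0 0; 0 0 0.004 0 0 0 0; 0 0 0.005 0 0 0 0; 0 0 0.006 0 0 0 0; 0 0 0.006 0 0 0 0"

```text
time: 6.27
tool_pos: [540.1, -3.6, 141.1]
tool_rot: [-0.001, -0.001, 1.0, 0.0]
wrist_force: [-1.5, -0.2, 1.4]
width: 22.8
```

Call:
arm_command --moves "0 0 0.001 0 0 0 0; 0 0 0.0015 0 0 0 0; 0 0 0.002 0 0 0 0; 0 0 0.0025 0 0 0 0; 0 0 0.003 0 0 0 0"

```text
time: 6.68
tool_pos: [540.5, -3.6, 139.3]
tool_rot: [-0.0, -0.001, 1.0, 0.0]
wrist_force: [-6.9, 0.7, 22.1]
width: 22.8
```

Call:
arm_command --moves "0 0 0.0005 0 0 0 0; 0 0 0.001 0 0 0 0; 0 0 0.0015 0 0 0 0; 0 0 0.002 0 0 0 0; 0 0 0.002 0 0 0 0"

```text
time: 7.1
tool_pos: [541.1, -3.6, 139.2]
tool_rot: [0.0, -0.001, 1.0, 0.0]
wrist_force: [-12.1, 1.8, 36.1]
width: 22.6
```

The face stopped at 139.2 − 79.4 ≈ 60 mm, which is crest height, with the force rising to 36 N. So the pin is seated. I'm lifting.

Call:
arm_command --moves "0 0 -0.008 0 0 0 0; 0 0 -0.025 0 0 0 0; 0 0 -0.05 0 0 0 0; 0 -0.01 -0.07 0 0 0 0; 0.006 -0.03 -0.07 0 0 0 0"

```text
time: 7.52
tool_pos: [536.6, -33.0, 209.6]
tool_rot: [0.002, -0.002, 1.0, 0.0]
wrist_force: [0.8, -0.1, -3.2]
width: 22.4
```

```bash
python3 go.py 485.6 -220.7 185; python3 - <<'E'
from h import *
s=grab('scene','s6.png');i=s['frame']
cv2.imwrite('pics/s6c.png',cv2.resize(i[150:225,275:355],(800,600),interpolation=2))
E
```

```text
t 7.52 pos [536.6 -33.  209.6] F [ 0.8 -0.1 -3.2] w 22.4
shift (array([ 0.0519, -0.1875,  0.0242]), array([0.0006, 0.0045, 0.0041]))
```

View pics/s6c.png

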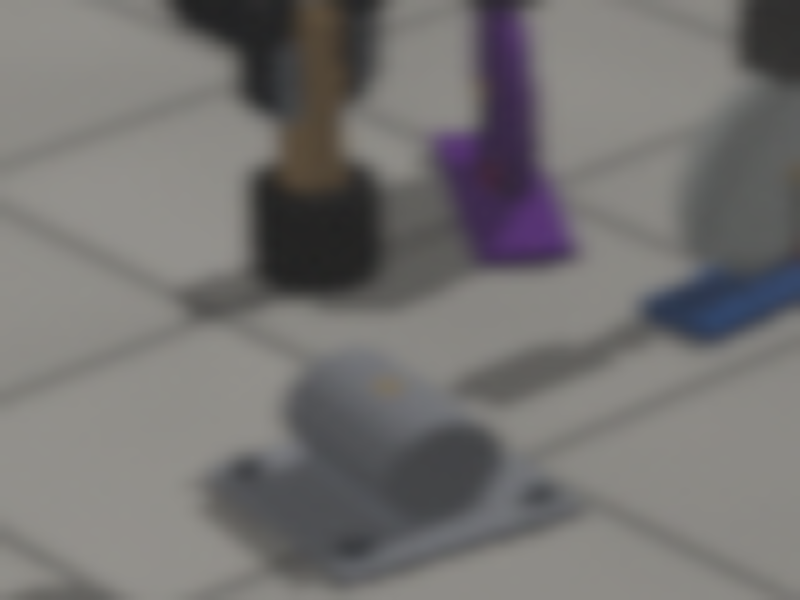

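The pin now shows only as a flat brass spot at crop (388,384), flush. I'm putting the mallet back where it stood.

Call:
arm_command --moves "0.01 -0.036 0 0 0.001 0.001 0; 0.021 -0.075 0 0 0.002 0.002 0; 0.032 -0.113 0.005 0 0.003 0.003 0; 0.042 -0.15 0.015 0 0.004 0.004 0; 0.052 -0.187 0.025 0 0.004 0.004 0"

```text
time: 7.98
tool_pos: [482.0, -222.4, 180.3]
tool_rot: [-0.003, 0.001, 1.0, 0.0]
wrist_force: [0.6, -0.6, -4.2]
width: 22.7
```

```bash
python3 go.py 485.6 -220.7 80
```

```text
t 7.98 pos [ 482.  -222.4  180.3] F [ 0.6 -0.6 -4.2] w 22.7
shift (array([-0.0042,  0.0016,  0.1003]), array([ 0.0009, -0.0057, -0.0018]))
```

Call:
arm_command --moves "0 0 0.02 0 0 0 0; 0 0 0.045 0 0 0 0; 0 0 0.07 0 0 0 0; 0 0 0.08 0 0 0 0; 0 0 0.08 0 0 0 0"

```text
time: 8.4
tool_pos: [480.9, -219.9, 98.5]
tool_rot: [-0.005, 0.001, 1.0, 0.002]
wrist_force: [-0.2, -0.2, -4.0]
width: 22.7
```

Call:
arm_command --moves "0 0 0 0 0 0 0; 0 0 0 0 0 0 0; 0 0 0 0 0 0 0; 0 0 0 0 0 0 0; 0 0 0 0 0 0 0"

```text
time: 8.82
tool_pos: [482.6, -220.8, 101.7]
tool_rot: [-0.002, 0.001, 1.0, 0.0]
wrist_force: [-0.3, 0.6, -3.0]
width: 22.4
```

```bash
python3 go.py 485.6 -220.7 80
```

```text
t 8.82 pos [ 482.6 -220.8  101.7] F [-0.3  0.6 -3. ] w 22.4
shift (array([-0.0031,  0.0001,  0.0217]), array([ 0.0003, -0.0049, -0.0017]))
```

Call:
arm_command --moves "-0.002 0 0.004 0 -0.004 -0.002 0; -0.003 0 0.008 0 -0.009 -0.002 0; -0.003 0 0.013 0 -0.009 -0.002 0; -0.003 0 0.018 0 -0.009 -0.002 0; -0.003 0 0.021 0 -0.009 -0.002 0"

```text
time: 9.23
tool_pos: [484.9, -220.5, 79.2]
tool_rot: [0.001, -0.0, 1.0, 0.001]
wrist_force: [-6.2, 7.5, 41.7]
width: 23.0
```

Call:
arm_command --moves "0 0 0 0 0 0 0; 0 0 0 0 0 0 0; 0 0 0 0 0 0 0; 0 0 0.001 0 0 0 0; 0 0 0.001 0 0 0 0"

```text
time: 9.65
tool_pos: [485.3, -220.7, 79.4]
tool_rot: [0.002, -0.0, 1.0, 0.0]
wrist_force: [-1.4, 2.1, 4.9]
width: 22.8
```

Call:
arm_command --moves "0 0 0 0 0 0 0.3; 0 0 0 0 0 0 0.6; 0 0 0 0 0 0 1; 0 0 0 0 0 0 1; 0 0 0 0 0 0 1"

```text
time: 10.07
tool_pos: [485.2, -220.7, 78.9]
tool_rot: [0.002, -0.0, 1.0, 0.0]
wrist_force: [-0.0, 0.1, -0.8]
width: 73.0
```

Call:
arm_command --moves "0 0 -0.02 0 0 0 1; 0 0 -0.05 0 0 0 1; 0 0 -0.09 0 0 0 1; 0 0 -0.13 0 0 0 1; 0 0.01 -0.16 0 0 0 1"

```text
time: 10.48
tool_pos: [485.0, -211.9, 242.2]
tool_rot: [0.003, 0.0, 1.0, -0.0]
wrist_force: [0.7, 0.1, 0.4]
width: 85.5
```

```bash
python3 go.py 420 100 290; python3 -c "
from h import *
grab('wrist','w6.png')"
```

```text
t 10.48 pos [ 485.  -211.9  242.2] F [0.7 0.1 0.4] w 85.5
shift (array([ 0.0649,  0.3118, -0.0484]), array([-0.0007,  0.0054, -0.0007]))
```

View pics/w6.png

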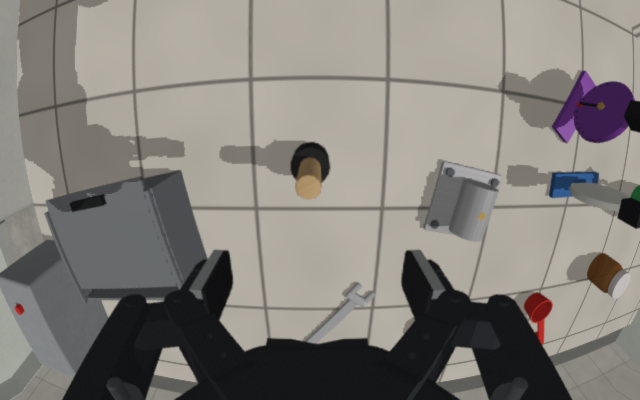

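Call:
arm_command --moves "-0.005 0.02 -0.01 0 0 0.12 1; -0.01 0.04 -0.02 0 0 0.24 1; -0.015 0.06 -0.03 0 0 0.36 1; -0.02 0.08 -0.04 0 0 0.48 1; -0.025 0.1 -0.05 0 0 0.6 1"

```text
time: 10.95
tool_pos: [509.5, -109.9, 289.3]
tool_rot: [0.001, 0.298, 0.954, 0.001]
wrist_force: [0.5, -1.1, 0.8]
width: 85.5
```

```bash
python3 go.py 600 224 280 3.14159; python3 -c "
from h import *
print(manip.get_obs()['q'].round(3))"
```

```text
t 10.95 pos [ 509.5 -109.9  289.3] F [ 0.5 -1.1  0.8] w 85.5
shift (array([0.1158, 0.326 , 0.0099]), array([ 3.3000e-03, -2.4000e-03,  2.5358e+00]))
[-0.303  0.241  1.653  0.002  1.245 -1.268]
```

Call:
arm_command --moves "0.006 0.018 0 0 0 0.12 1; 0.012 0.036 0 0 0 0.24 1; 0.018 0.054 0 0 0 0.36 1; 0.024 0.072 0 0 0 0.48 1; 0.032 0.09 0 0 0 0.6 1"

```text
time: 11.37
tool_pos: [534.1, -17.7, 288.9]
tool_rot: [0.001, 0.567, 0.824, 0.001]
wrist_force: [-0.3, -1.1, -0.2]
width: 85.5
```

```bash
python3 go.py 600 224 280 3.14159
```

```text
t 11.37 pos [534.1 -17.7 288.9] F [-0.3 -1.1 -0.2] w 85.5
shift (array([0.2022, 0.1478, 0.0093]), array([ 0.0021, -0.0028,  1.9358]))
```

Call:
arm_command --moves "0.013 0.009 0 0 0 0.12 1; 0.026 0.018 0 0 0 0.24 1; 0.039 0.027 0 0 0 0.36 1; 0.052 0.036 0 0 0 0.48 1; 0.065 0.047 0 0 0 0.6 1"

```text
time: 11.78
tool_pos: [554.0, 59.9, 289.1]
tool_rot: [0.0, 0.785, 0.619, 0.001]
wrist_force: [0.4, -0.1, 0.2]
width: 85.3
```

```bash
python3 go.py 600 224 280 3.14159
```

```text
t 11.78 pos [554.   59.9 289.1] F [ 0.4 -0.1  0.2] w 85.3
shift (array([0.1703, 0.0065, 0.0094]), array([ 1.0000e-03, -2.9000e-03,  1.3359e+00]))
```

Call:
arm_command --moves "0.018 0.001 0 0 0 0.12 1; 0.036 0.001 0 0 0 0.24 1; 0.054 0.002 0 0 0 0.36 1; 0.072 0.003 0 0 0 0.48 1; 0.09 0.003 0 0 0 0.6 1"

```text
time: 12.2
tool_pos: [577.6, 146.9, 289.1]
tool_rot: [0.0, 0.933, 0.36, 0.001]
wrist_force: [-0.1, -0.4, -0.3]
width: 85.4
```

```bash
python3 go.py 600 224 280 3.14159
```

```text
t 12.2 pos [577.6 146.9 289.1] F [-0.1 -0.4 -0.3] w 85.4
shift (array([ 0.0683, -0.0421,  0.0093]), array([ 1.000e-04, -2.900e-03,  7.359e-01]))
```

Call:
arm_command --moves "0.012 -0.008 0.006 0 0 0.12 1; 0.026 -0.016 0.012 0 0 0.24 1; 0.04 -0.024 0.02 0 0 0.36 1; 0.054 -0.032 0.03 0 0 0.48 1; 0.065 -0.042 0.04 0 0 0.6 1"

```text
time: 12.62
tool_pos: [597.5, 221.8, 248.8]
tool_rot: [-0.0, 0.998, 0.068, 0.002]
wrist_force: [0.9, -0.3, 0.6]
width: 85.5
```

Call:
arm_command --moves "0 0 0 0 0 0.12 1; 0 0 0 0 0 0.136 1; 0 0 0 0 0 0.136 1; 0 0 0 0 0 0.136 1; 0 0 0 0 0 0.136 1"

```text
time: 13.03
tool_pos: [597.3, 220.6, 250.1]
tool_rot: [-0.001, 1.0, 0.004, 0.002]
wrist_force: [0.5, -0.3, 0.2]
width: 85.8
```

```bash
python3 go.py 512 224 200 3.14159; python3 - <<'E'
from h import *
import pickle
d=grab('wrist','w7.png');pickle.dump(d,open('w7.pkl','wb'))
i=d['frame'];
E
```

```text
t 13.03 pos [597.3 220.6 250.1] F [ 0.5 -0.3  0.2] w 85.8
shift (array([-0.0854, -0.004 ,  0.0498]), array([-0.0011, -0.0037,  0.0081]))
```

View pics/w7.png

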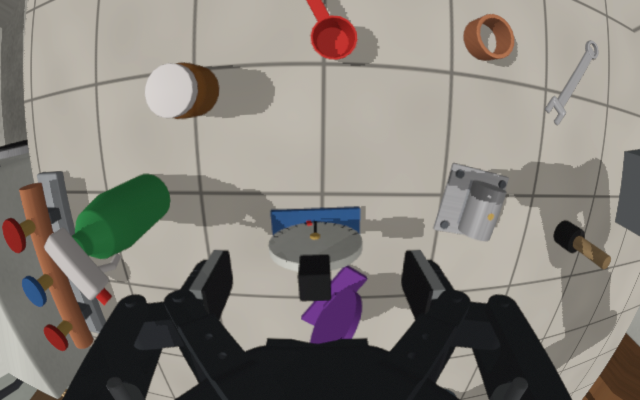

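```bash
python3 -c "
import cv2
i=cv2.imread('pics/w7.png')
cv2.imwrite('pics/w7c.png',cv2.resize(i[200:305,262:370],(617,600),interpolation=2))"
```

```text
(no output)
```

View pics/w7c.png

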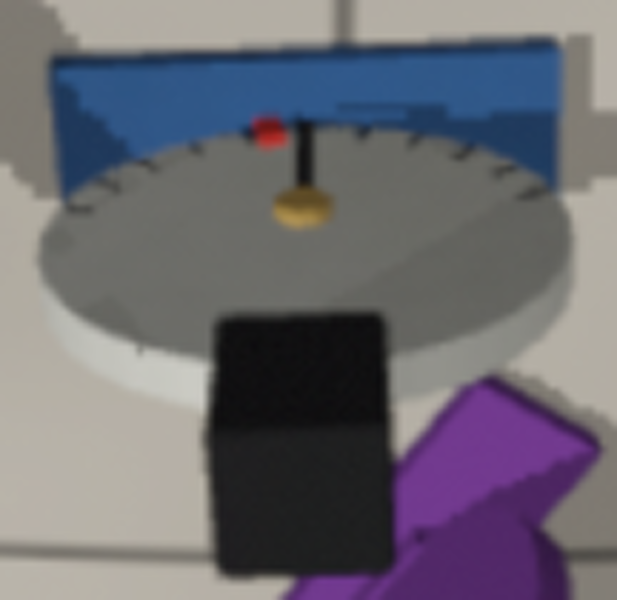

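```bash
python3 - <<'E'
from h import *
import pickle
d=pickle.load(open('w7.pkl','rb'));f=600/105
px=lambda u,v:(261.5+u/f+.09,199.5+v/f+.09)
for n,(u,v),z in [('tl',(210,430),160),('tr',(395,426),160),('bl',(220,575),160),('br',(392,573),160),('foot l',(51,63),10),('foot r',(560,45),10)]:
    print(n,onz(d,*px(u,v),z,True).round(1))
c=np.mean([onz(d,*px(u,v),160,True) for u,v in [(210,430),(395,426),(220,575),(392,573)]],0);print(c)
# mark onto dial plane x=const
def onx(u,v,x):
    c0,w=ray(d,*px(u,v),True);return c0+w*(x-c0[0])/w[0]
i=d['frame'].astype(float);
sub=i[215:230,300:318];w=sub[...,2]-np.maximum(sub[...,1],sub[...,0])-30;w[w<0]=0
v,u=np.mgrid[215:230,300:318];mu,mv=(u*w).sum()/w.sum(),(v*w).sum()/w.sum();print(mu,mv)
for gx in(510,513,516):
    X=gx+5
    c0,w_=ray(d,mu,mv,True);P=c0+w_*((X+1)-c0[0])/w_[0]
    H=onx(304,205,X+3);T=onx(304,128,X+2)
    print(gx,P.round(1),'hub',H.round(1),'tip',T.round(1),'ang',np.arctan2(P[1]-H[1],H[2]-P[2]),np.hypot(P[1]-H[1],P[2]-H[2]))
E
```

```text
tl [524.8 236.1 160. ]
tr [525.8 207.4 160. ]
bl [496.2 235.  160. ]
br [496.9 207.  160. ]
foot l [528.4 281.5  10. ]
foot r [534. 163.  10.]
[510.93466863 221.38027878 160.        ]
308.9347181008902 223.2826409495549
510 [516.  229.9  22.2] hub [518.  222.   63.2] tip [517.  222.3  20. ] ang 0.1890842448586646 41.829940530782466
513 [519.  229.7  29.2] hub [521.  222.   69.6] tip [520.  222.3  27.1] ang 0.18872565533532384 41.117235640678715
516 [522.  229.6  36.2] hub [524.  222.   75.9] tip [523.  222.2  34.2] ang 0.18835441537414366 40.404536224215306
```

```bash
python3 go.py 511.5 222 210 3.1866;  python3 -c "
from h import *
print(manip.get_obs()['q'].round(3))"
```

```text
t 13.08 pos [597.2 220.6 250. ] F [-0.3 -0.7  0.3] w 85.5
shift (array([-0.0859, -0.002 ,  0.0397]), array([-0.001 , -0.0036, -0.0375]))
[0.281 0.491 1.392 0.    1.254 1.844]
```

Call:
arm_command --moves "-0.022 0 0.006 0 -0.001 -0.01 1; -0.044 0 0.014 0 -0.003 -0.02 1; -0.066 -0.001 0.022 0 -0.003 -0.03 1; -0.086 -0.002 0.032 -0.001 -0.003 -0.037 1; -0.086 -0.002 0.04 -0.001 -0.003 -0.037 1"

```text
time: 13.5
tool_pos: [508.5, 222.4, 209.2]
tool_rot: [0.0, 1.0, 0.023, -0.001]
wrist_force: [0.1, 0.1, 1.6]
width: 85.7
```

Call:
arm_command --moves "0 0 0 0 0 0 1; 0 0 0 0 0 0 1; 0 0 0 0 0 0 1; 0 0 0 0 0 0 1; 0 0 0 0 0 0 1"

```text
time: 13.92
tool_pos: [511.9, 222.5, 209.7]
tool_rot: [-0.0, 1.0, 0.021, 0.0]
wrist_force: [1.1, -0.1, 0.5]
width: 85.7
```

```bash
python3 go.py 511.5 222 127 3.1866; python3 - <<'E'
from h import *
import pickle
d=grab('wrist','w8.png');pickle.dump(d,open('w8.pkl','wb'))
i=d['frame'];
cv2.imwrite('pics/w8c.png',cv2.resize(i[170:330,230:400],(638,600),interpolation=2))
E
```

```text
t 13.92 pos [511.9 222.5 209.7] F [ 1.1 -0.1  0.5] w 85.7
shift (array([-0.0005,  0.0004,  0.0827]), array([-0.0001, -0.0007, -0.0025]))
```

View pics/w8c.png

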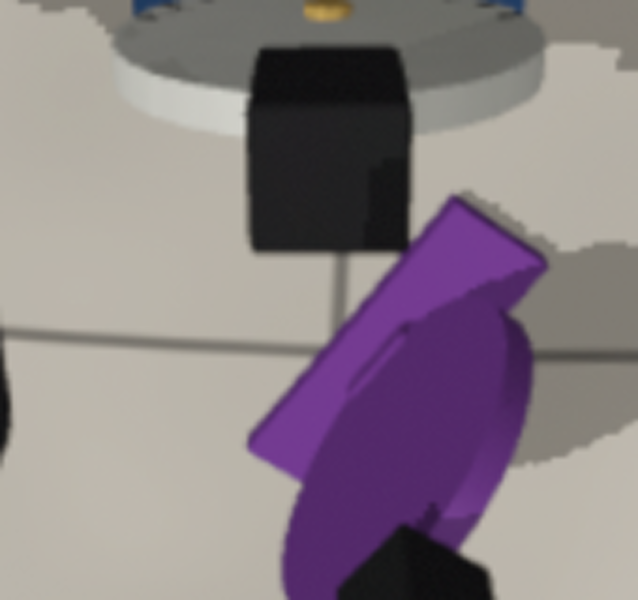

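```bash
python3 - <<'E'
from h import *
import pickle
d=pickle.load(open('w8.pkl','rb'))
P=np.array([onz(d,229.6+u/3.75,169.6+v/3.75,160,True) for u,v in [(247,105),(411,103),(253,250),(408,250)]]);print(P.round(1),P.mean(0))
t=grab('top');print('purple grip',onz(t,247,267,150))
E
```

```text
[[524.4 236.8 160. ]
 [526.  208.1 160. ]
 [496.3 235.2 160. ]
 [497.5 206.7 160. ]] [511.02646706 221.68949543 160.        ]
purple grip [383.33329454 196.57107338 150.        ]
```

Call:
arm_command --moves "0 0 0.02 0 0 0 1; 0 0 0.04 0 0 0 1; 0 0 0.06 0 0 0 1; 0 0 0.075 0 0 0 1; 0 0 0.083 0 0 0 1"

```text
time: 14.43
tool_pos: [510.6, 222.2, 124.7]
tool_rot: [0.0, 1.0, 0.021, -0.001]
wrist_force: [0.1, 0.5, 0.1]
width: 85.7
```

Call:
arm_command --moves "0 0 0 0 0 0 1; 0 0 0 0 0 0 0.5; 0 0 0 0 0 0 0.3; 0 0 0 0 0 0 0.1; 0 0 0 0 0 0 0"

```text
time: 14.85
tool_pos: [511.6, 222.7, 127.2]
tool_rot: [-0.0, 1.0, 0.021, 0.001]
wrist_force: [-0.7, -0.0, 0.5]
width: 39.0
```

Call:
arm_command --moves "0 0 0 0 0 0 0; 0 0 0 0 0 0 0; 0 0 0 0 0 0 0; 0 0 0 0 0 0 0; 0 0 0 0 0 0 0"

```text
time: 15.27
tool_pos: [511.6, 222.5, 127.2]
tool_rot: [-0.0, 1.0, 0.021, 0.001]
wrist_force: [-0.9, -2.7, 6.7]
width: 29.7
```

```bash
python3 go.py 511.5 222 127 3.1866; python3 - <<'E'
from h import *
import pickle
d=grab('wrist','w9.png');pickle.dump(d,open('w9.pkl','wb'))
i=d['frame'];
cv2.imwrite('pics/w9c.png',cv2.resize(i[150:270,240:400],(800,600),interpolation=2))
E
```

```text
t 15.27 pos [511.6 222.5 127.2] F [-0.9 -2.7  6.7] w 29.7
shift (array([-0.0001,  0.0005,  0.0002]), array([-0.    , -0.0011, -0.0022]))
```

View pics/w9c.png

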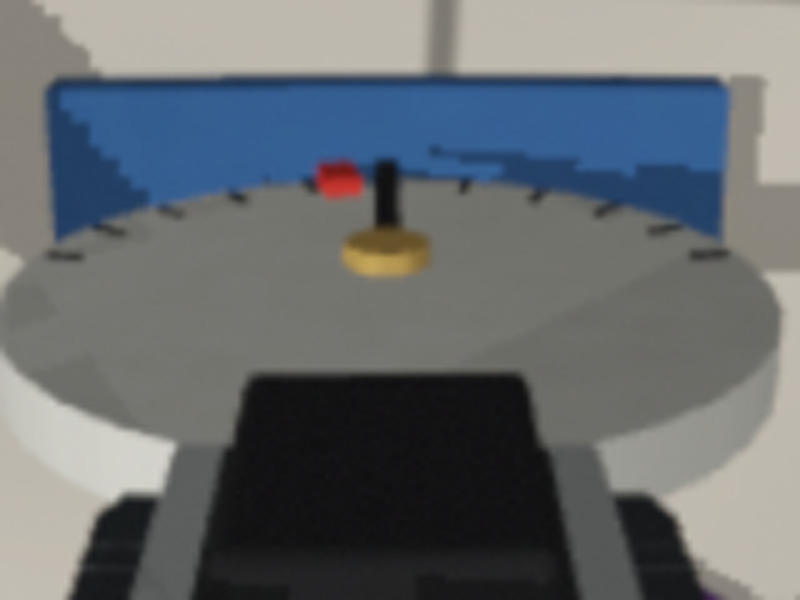

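```bash
python3 - <<'E'
from h import *
import pickle
d=pickle.load(open('w9.pkl','rb'))
px=lambda u,v:(239.6+u/5,149.6+v/5)
yaw=0.045;c=np.array([511.3,222,0]);G=R.from_euler('z',yaw).as_matrix()
def ong(u,v,x,raw=False):
    c0,w=ray(d,*( (u,v) if raw else px(u,v)),True)
    a=G.T@(c0-c);b=G.T@w
    return a+b*(x-a[0])/b[0]
i=d['frame'].astype(float);s=i[178:195,298:318];w=s[...,2]-np.maximum(s[...,1],s[...,0])-20;w[w<0]=0
v,u=np.mgrid[178:195,298:318];mu,mv=(u*w).sum()/w.sum(),(v*w).sum()/w.sum();print((mu-239.6)*5,(mv-149.6)*5)
for x in (5,6,7,8):
    h=ong(387,243,x+2);m=ong(mu,mv,x,True);t=ong(387,160,x);m2=ong(340,181,x)
    print(x,'hub',h.round(1),'mark',m.round(1),'tip',t.round(1),'ang',np.arctan2(m[1]-t[1],67-m[2]),np.arcsin((m[1]-t[1])/49))
print('foot z10 front corners',[ (G.T@(onz(d,*px(*q),10,True)-c)).round(1) for q in ((48,85),(727,82))])
for u_,v_ in [(310,185),(465,186),(238,197),(537,195),(170,212),(607,209)]:
    q=ong(u_,v_,5);print(q.round(1),np.degrees(np.arctan2(q[1],67-q[2])))
E
```

```text
339.415948275862 182.6756465517242
5 hub [ 7.   0.  59.5] mark [ 5.   7.9 22. ] tip [ 5.  -0.   7.9] ang 0.17549503851829484 0.16350946867968136
6 hub [ 8.   0.  62.5] mark [ 6.   7.8 25.4] tip [ 6.  -0.  11.5] ang 0.18697641474553212 0.16125167541788496
7 hub [ 9.   0.  65.5] mark [ 7.   7.7 28.8] tip [ 7.  -0.  15.1] ang 0.2004376965105085 0.15899471105440519
8 hub [10.   0.  68.4] mark [ 8.   7.6 32.2] tip [ 8.  -0.  18.7] ang 0.21643291363905062 0.1567385631927975
foot z10 front corners [array([19.5, 59.2, 10. ]), array([ 19.8, -59.5,  10. ])]
[ 5.  12.8 23.3] 16.34499276165973
[  5.  -13.   24.1] -16.799908003044383
[ 5.  24.2 30.1] 33.29678750124327
[  5.  -24.5  29.2] -32.9636778397907
[ 5.  34.3 38.2] 49.971814738273146
[  5.  -35.   36.9] -49.30932710653096
```

The grasp is good: 29.7 mm wide, and the foot corners measure (19.6, ±59.4) in the gauge frame against a nominal (20, ±60). The mark reads about 0.16 rad on the +y side. I'm lifting and carrying it to the saddle.

Call:
arm_command --moves "0 0 -0.01 0 0 0 0; 0 0 -0.03 0 0 0 0; 0 0 -0.055 0 0 0.02 0; 0 0.01 -0.085 0 0 0.05 0; 0.003 0.03 -0.11 0 0 0.08 0"

```text
time: 15.73
tool_pos: [514.8, 193.7, 238.3]
tool_rot: [-0.0, 1.0, -0.018, -0.0]
wrist_force: [0.4, -0.0, -3.5]
width: 29.5
```

```bash
python3 go.py 540 -4.5 237 2.9686
```

```text
t 15.73 pos [514.8 193.7 238.3] F [ 0.4 -0.  -3.5] w 29.5
shift (array([0.0325, 0.1971, 0.0012]), array([-0.0005,  0.0003,  0.1362]))
```

Call:
arm_command --moves "0.005 0.03 0 0 0 0.03 0; 0.011 0.065 0 0 0 0.06 0; 0.017 0.105 0 0 0 0.09 0; 0.024 0.145 0 0 0 0.115 0; 0.029 0.175 0 0 0 0.136 0"

```text
time: 16.15
tool_pos: [537.6, 14.1, 236.8]
tool_rot: [0.0, 0.996, -0.087, -0.0]
wrist_force: [0.0, 0.6, -3.4]
width: 29.3
```

Call:
arm_command --moves "0.001 0.008 0 0 0 0 0; 0.002 0.012 0 0 0 0 0; 0.002 0.012 0.01 0 0 0 0; 0.002 0.012 0.018 0 0 0 0; 0.002 0.012 0.018 0 0 0 0"

```text
time: 16.57
tool_pos: [536.7, 5.8, 216.2]
tool_rot: [-0.0, 0.996, -0.086, -0.002]
wrist_force: [0.5, -0.1, -4.9]
width: 29.1
```

Call:
arm_command --moves "0 0 0 0 0 0 0; 0 0 0 0 0 0 0; 0 0 0 0 0 0 0; 0 0 0 0 0 0 0; 0 0 0 0 0 0 0"

```text
time: 16.98
tool_pos: [538.0, 4.7, 218.7]
tool_rot: [0.0, 0.996, -0.086, 0.0]
wrist_force: [-0.4, -0.1, -3.6]
width: 29.5
```

```bash
python3 go.py 540 -4.5 190 2.9686; python3 - <<'E'
from h import *
import pickle
d=grab('wrist','w10.png');pickle.dump(d,open('w10.pkl','wb'))
s=grab('scene','s10.png')['frame']
cv2.imwrite('pics/s10c.png',cv2.resize(s[130:225,265:365],(631,600),interpolation=2))
E
```

```text
t 16.98 pos [538.    4.7 218.7] F [-0.4 -0.1 -3.6] w 29.5
shift (array([0.0036, 0.0087, 0.0287]), array([ 0.    , -0.0005,  0.    ]))
```

View pics/w10.png

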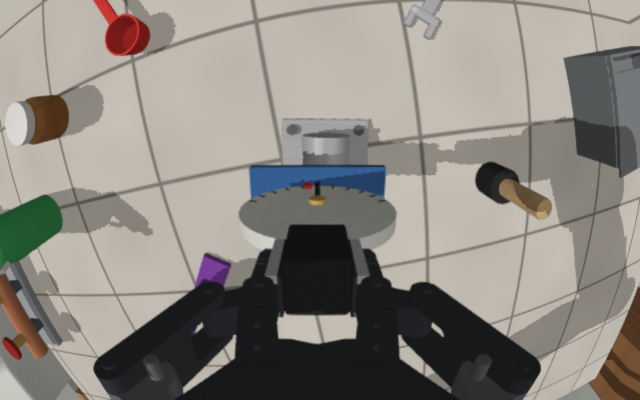

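View pics/s10c.png

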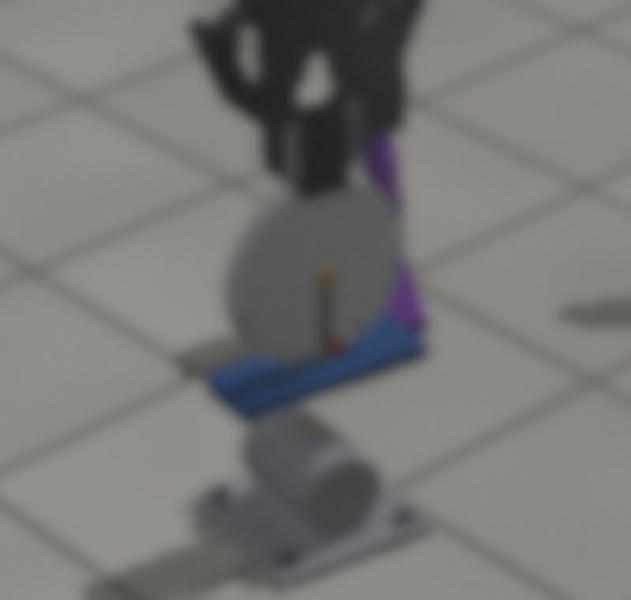

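```bash
python3 - <<'E'
from h import *
import pickle
d=pickle.load(open('w10.pkl','rb'));i=d['frame']
cv2.imwrite('pics/w10c.png',cv2.resize(i[110:210,235:400],(792,480),interpolation=2))
print([proj(d,p,True).round(1) for p in ([570.2,-49.5,11],[583.7,25.5,11])])
E
```

```text
[array([358.3, 130.1]), array([291.2, 129.5])]
```

View pics/w10c.png

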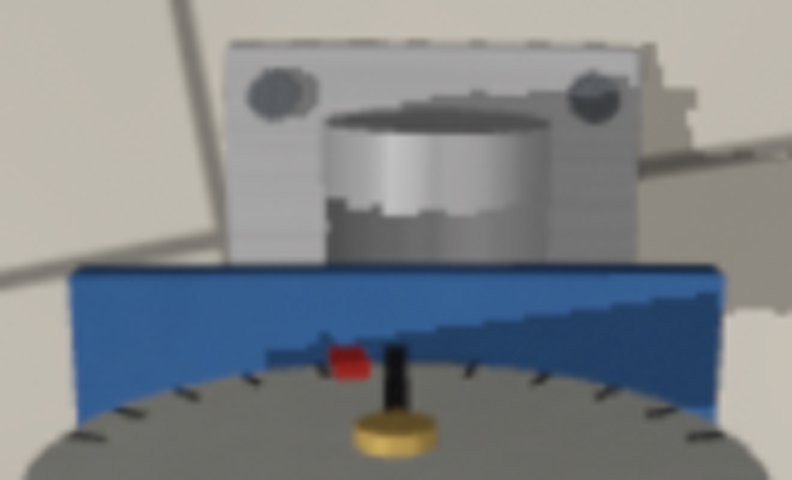

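Call:
arm_command --moves "0.002 0.005 0.003 0 0 0 0; 0.0035 0.0095 0.008 0 0 0 0; 0.0035 0.0095 0.016 0 0 0 0; 0.0035 0.0095 0.024 0 0 0 0; 0.0035 0.0095 0.026 0 0 0 0"

```text
time: 17.5
tool_pos: [538.8, -5.5, 190.5]
tool_rot: [-0.0, 0.996, -0.087, -0.001]
wrist_force: [-1.0, -0.3, -4.6]
width: 29.5
```

Call:
arm_command --moves "0 0 0 0 0 0 0; 0 0 0 0 0 0 0; 0 0 0 0 0 0 0; 0 0 0 0 0 0 0; 0 0 0 0 0 0 0"

```text
time: 17.92
tool_pos: [539.8, -5.3, 192.8]
tool_rot: [0.0, 0.996, -0.086, 0.0]
wrist_force: [-0.3, -0.3, -4.0]
width: 29.4
```

```bash
python3 go.py 540 -5.2 187.2 2.9686
```

```text
t 17.92 pos [539.8  -5.3 192.8] F [-0.3 -0.3 -4. ] w 29.4
shift (array([ 0.0002, -0.0002,  0.0056]), array([ 0.0001, -0.0006, -0.0001]))
```

Positioned over the pin. I'm lowering slowly to contact.

Call:
arm_command --moves "0 0 0.002 0 0 0 0; 0 0 0.003 0 0 0 0; 0 0 0.004 0 0 0 0; 0 0 0.005 0 0 0 0; 0 0 0.005 0 0 0 0"

```text
time: 18.33
tool_pos: [539.6, -5.4, 187.3]
tool_rot: [0.0, 0.996, -0.087, -0.0]
wrist_force: [0.5, -1.1, -4.4]
width: 29.4
```

Call:
arm_command --moves "0 0 0 0 0 0 0; 0 0 0 0 0 0 0; 0 0 0.0005 0 0 0 0; 0 0 0.001 0 0 0 0; 0 0 0.001 0 0 0 0"

```text
time: 18.75
tool_pos: [539.9, -5.4, 187.1]
tool_rot: [0.0, 0.996, -0.086, 0.0]
wrist_force: [-2.3, 1.3, 3.9]
width: 29.4
```

Foot contact at 187.1 mm with about 8 N. Now I rock it by −0.16 rad about gauge x, pivoting on the foot's centre.

Call:
arm_command --moves "0 -0.0041 0 -0.032 0 0 0; 0 -0.0081 0.0002 -0.064 0 0 0; 0 -0.0122 0.0005 -0.096 0 0 0; 0 -0.0162 0.0008 -0.128 0 0 0; 0 -0.0203 0.0013 -0.16 0 0 0"

```text
time: 19.17
tool_pos: [543.5, 14.8, 185.9]
tool_rot: [0.08, 0.993, -0.086, -0.006]
wrist_force: [-0.7, -0.2, 3.6]
width: 29.1
```

Call:
arm_command --moves "0 0 0 0 0 0 0; 0 0 0 0 0 0 0; 0 0 0 0 0 0 0; 0 0 0 0 0 0 0; 0 0 0 0 0 0 0"

```text
time: 19.58
tool_pos: [543.5, 14.6, 185.9]
tool_rot: [0.079, 0.993, -0.086, -0.006]
wrist_force: [-1.3, 0.5, 4.8]
width: 28.9
```

Call:
arm_command --moves "0 0 0 0 0 0 0; 0 0 0 0 0 0 0; 0 0 0 0 0 0 0; 0 0 0 0 0 0 0; 0 0 0 0 0 0 0"

```text
time: 20.0
tool_pos: [543.5, 14.5, 185.9]
tool_rot: [0.079, 0.993, -0.086, -0.006]
wrist_force: [-0.8, 1.4, 4.9]
width: 29.3
```

```bash
python3 - <<'E'
from h import *
import pickle
d=grab('wrist','w11.png');pickle.dump(d,open('w11.pkl','wb'));i=d['frame']
cv2.imwrite('pics/w11c.png',cv2.resize(i[110:230,235:400],(800,582),interpolation=2))
o=manip.get_obs();Gr=toolR(o)*R.from_matrix(np.diag([1.,-1,-1]));print(Gr.as_euler('ZYX').round(4),o['tool_pos']-Gr.apply([0,0,127.2]),o['wrist_force'])
E
```

```text
[-0.1732 -0.0012 -0.1594] [540.17691227  -5.34904323  60.29784226] [-0.85068067  1.58377741  5.02546718]
```

View pics/w11c.png

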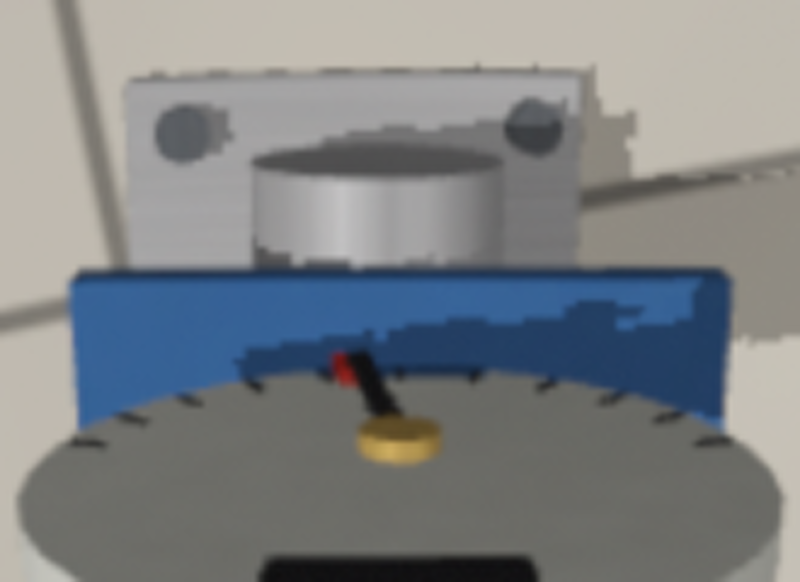

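```bash
python3 - <<'E'
from h import *
import pickle
a=pickle.load(open('w10.pkl','rb'))['frame'][178:206,298:338];b=pickle.load(open('w11.pkl','rb'))['frame'][178:206,298:338]
f=lambda x:cv2.resize(x,None,fx=18,fy=10.5,interpolation=cv2.INTER_NEAREST)
cv2.imwrite('pics/cmp.png',np.vstack([f(a),f(b)]))
E
```

```text
(no output)
```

View pics/cmp.png

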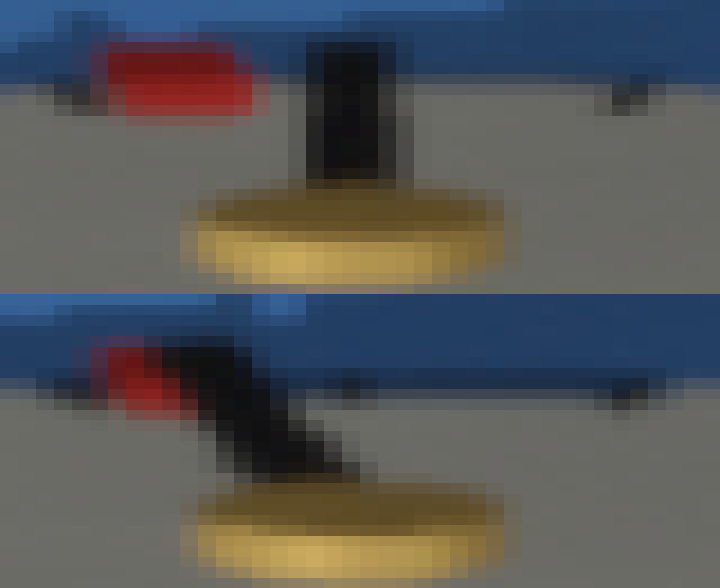

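```bash
python3 - <<'E'
from h import *
import pickle
for n in('w9','w10','w11'):
    I=pickle.load(open(n+'.pkl','rb'))['frame'].astype(float)
    print(n)
    r0=180
    for v in range(178,198):
        row=I[v,296:340];mx=row.max(1)
        red=np.clip(row[:,2]-np.maximum(row[:,0],row[:,1])-15,0,None)
        bl=np.clip(45-mx,0,None)
        u=np.arange(296,340)
        bl[(u<304)|(u>326)]=0
        print(v,'red %.2f (%.0f)'%((u*red).sum()/max(red.sum(),1e-9),red.sum()),'blk %.2f (%.0f)'%((u*bl).sum()/max(bl.sum(),1e-9),bl.sum()))
E
```

```text
w9
178 red 0.00 (0) blk 0.00 (0)
179 red 0.00 (0) blk 0.00 (0)
180 red 0.00 (0) blk 0.00 (0)
181 red 0.00 (0) blk 0.00 (0)
182 red 0.00 (0) blk 0.00 (0)
183 red 307.02 (369) blk 316.92 (48)
184 red 307.06 (540) blk 316.97 (67)
185 red 307.39 (816) blk 316.73 (80)
186 red 307.54 (1030) blk 316.64 (85)
187 red 307.65 (1053) blk 316.68 (80)
188 red 307.78 (829) blk 316.77 (75)
189 red 307.48 (321) blk 316.76 (75)
190 red 306.38 (13) blk 316.76 (75)
191 red 0.00 (0) blk 316.77 (73)
192 red 0.00 (0) blk 316.78 (76)
193 red 0.00 (0) blk 316.81 (79)
194 red 0.00 (0) blk 316.93 (41)
195 red 0.00 (0) blk 0.00 (0)
196 red 316.62 (16) blk 0.00 (0)
197 red 316.85 (52) blk 0.00 (0)
w10
178 red 0.00 (0) blk 0.00 (0)
179 red 0.00 (0) blk 0.00 (0)
180 red 0.00 (0) blk 0.00 (0)
181 red 0.00 (0) blk 0.00 (0)
182 red 306.75 (32) blk 317.25 (4)
183 red 306.91 (389) blk 317.00 (64)
184 red 307.07 (454) blk 316.99 (74)
185 red 307.59 (598) blk 316.88 (80)
186 red 307.86 (686) blk 316.91 (76)
187 red 307.88 (694) blk 316.99 (68)
188 red 307.94 (491) blk 316.99 (73)
189 red 307.58 (91) blk 316.80 (84)
190 r
[... 232 characters left out ...]
7.31 (26) blk 0.00 (0)
w11
178 red 0.00 (0) blk 0.00 (0)
179 red 0.00 (0) blk 0.00 (0)
180 red 0.00 (0) blk 0.00 (0)
181 red 0.00 (0) blk 0.00 (0)
182 red 0.00 (0) blk 0.00 (0)
183 red 304.74 (103) blk 308.54 (70)
184 red 304.81 (148) blk 308.87 (102)
185 red 305.12 (192) blk 309.48 (94)
186 red 305.48 (255) blk 310.01 (92)
187 red 305.80 (291) blk 310.52 (95)
188 red 306.07 (244) blk 310.86 (95)
189 red 306.51 (115) blk 311.33 (96)
190 red 0.00 (0) blk 311.58 (92)
191 red 0.00 (0) blk 312.18 (98)
192 red 0.00 (0) blk 312.88 (106)
193 red 0.00 (0) blk 313.20 (100)
194 red 0.00 (0) blk 313.69 (86)
195 red 0.00 (0) blk 313.00 (4)
196 red 315.00 (6) blk 0.00 (0)
197 red 316.40 (30) blk 0.00 (0)
```

Call:
arm_command --moves "0 -0.0003 0 -0.002 0 0 0; 0 -0.0006 0 -0.005 0 0 0; 0 -0.001 0.0001 -0.008 0 0 0; 0 -0.0013 0.0002 -0.01 0 0 0; 0 -0.0013 0.0002 -0.01 0 0 0"

```text
time: 20.47
tool_pos: [543.8, 15.8, 185.7]
tool_rot: [0.084, 0.993, -0.086, -0.007]
wrist_force: [-2.3, 0.1, 8.2]
width: 29.5
```

Call:
arm_command --moves "0 0 0 0 0 0 0; 0 0 0 0 0 0 0; 0 0 0 0 0 0 0; 0 0 0 0 0 0 0; 0 0 0 0 0 0 0"

```text
time: 20.88
tool_pos: [543.8, 15.8, 185.7]
tool_rot: [0.084, 0.993, -0.086, -0.007]
wrist_force: [-2.2, 0.7, 7.5]
width: 29.3
```

Call:
arm_command --moves "0 0 0 0 0 0 0; 0 0 0 0 0 0 0; 0 0 0 0 0 0 0; 0 0 0 0 0 0 0; 0 0 0 0 0 0 0"

```text
time: 21.3
tool_pos: [543.8, 15.8, 185.7]
tool_rot: [0.084, 0.993, -0.086, -0.007]
wrist_force: [-1.6, 0.8, 7.5]
width: 29.3
```

```bash
python3 - <<'E'
from h import *
import pickle
d=grab('wrist','w12.png');pickle.dump(d,open('w12.pkl','wb'));I=d['frame']
s=grab('scene','s12.png')['frame']
c=cv2.resize(s[130:225,265:365],(421,400),interpolation=2)
f=cv2.resize(I[176:206,298:338],(379,400),interpolation=cv2.INTER_NEAREST)
cv2.imwrite('pics/c12.png',np.hstack([c,f]))
o=manip.get_obs();Gr=toolR(o)*R.from_matrix(np.diag([1.,-1,-1]));print(o['time'],Gr.as_euler('ZYX').round(4),o['tool_pos']-Gr.apply([0,0,127.2]),o['wrist_force'])
I=I.astype(float);u=np.arange(296,340)
for v in range(182,195):
    row=I[v,296:340];mx=row.max(1);red=np.clip(row[:,2]-np.maximum(row[:,0],row[:,1])-15,0,None);bl=np.clip(45-mx,0,None);bl[(u<304)|(u>326)]=0
    print(v,'red %.2f (%.0f)'%((u*red).sum()/max(red.sum(),1e-9),red.sum()),'blk %.2f (%.0f)'%((u*bl).sum()/max(bl.sum(),1e-9),bl.sum()))
E
```

```text
21.4 [-0.1732 -0.0014 -0.1694] [540.26501931  -5.36165108  60.32397238] [-2.38523025  0.2510244   7.17195513]
182 red 0.00 (0) blk 0.00 (0)
183 red 304.51 (74) blk 308.15 (52)
184 red 304.67 (117) blk 308.45 (91)
185 red 304.77 (142) blk 308.78 (95)
186 red 305.11 (200) blk 309.48 (93)
187 red 305.43 (245) blk 309.98 (101)
188 red 305.82 (236) blk 310.59 (108)
189 red 306.10 (141) blk 311.04 (115)
190 red 306.00 (1) blk 311.30 (112)
191 red 0.00 (0) blk 311.87 (112)
192 red 0.00 (0) blk 312.29 (111)
193 red 0.00 (0) blk 313.00 (109)
194 red 0.00 (0) blk 313.48 (103)
```

View pics/c12.png

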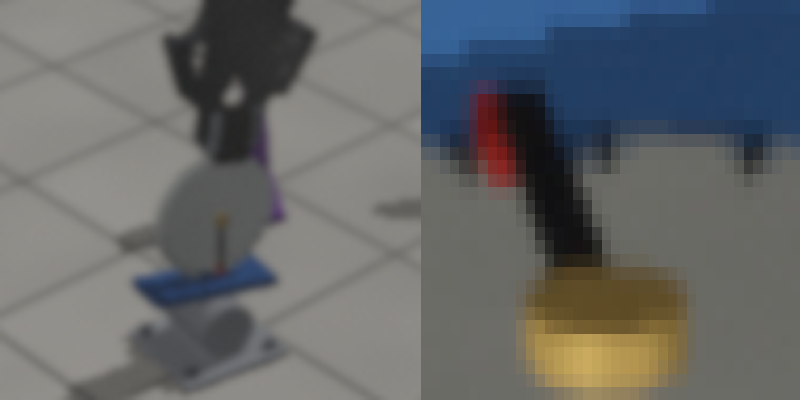

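Call:
arm_command --moves "0 -0.0002 0 -0.002 0 0 0; 0 -0.0005 0 -0.004 0 0 0; 0 -0.0008 0.0001 -0.0065 0 0 0; 0 -0.0008 0.0001 -0.0065 0 0 0; 0 -0.0008 0.0001 -0.0065 0 0 0"

```text
time: 21.82
tool_pos: [544.0, 16.6, 185.6]
tool_rot: [0.088, 0.992, -0.086, -0.007]
wrist_force: [-2.9, -0.0, 9.3]
width: 29.1
```

Call:
arm_command --moves "0 0 0 0 0 0 0; 0 0 0 0 0 0 0; 0 0 0 0 0 0 0; 0 0 0 0 0 0 0; 0 0 0 0 0 0 0"

```text
time: 22.23
tool_pos: [543.9, 16.6, 185.6]
tool_rot: [0.088, 0.992, -0.086, -0.007]
wrist_force: [-2.6, 1.4, 9.1]
width: 29.2
```

Call:
arm_command --moves "0 0 0 0 0 0 0; 0 0 0 0 0 0 0; 0 0 0 0 0 0 0; 0 0 0 0 0 0 0; 0 0 0 0 0 0 0"

```text
time: 22.65
tool_pos: [543.9, 16.6, 185.6]
tool_rot: [0.088, 0.992, -0.086, -0.007]
wrist_force: [-2.0, 0.3, 8.3]
width: 29.1
```

```bash
python3 - <<'E'
from h import *
import pickle
d=grab('wrist','w13.png');I=d['frame']
grab('top','t13.png')
o=manip.get_obs();Gr=toolR(o)*R.from_matrix(np.diag([1.,-1,-1]));print(o['time'],Gr.as_euler('ZYX').round(4),o['tool_pos']-Gr.apply([0,0,127.2]),o['wrist_force'])
cv2.imwrite('pics/w13c.png',cv2.resize(I[110:230,235:400],(800,582),interpolation=2))
I=I.astype(float);u=np.arange(296,340);B=[]
for v in range(183,194):
    row=I[v,296:340];mx=row.max(1);bl=np.clip(45-mx,0,None);bl[(u<304)|(u>326)]=0
    B.append((v,(u*bl).sum()/bl.sum(),bl.sum()))
B=np.array(B);p=np.polyfit(B[1:,0],B[1:,1],1);print(B.round(2).tolist(),np.polyval(p,183)-316.95)
E
```

```text
22.75 [-0.1732 -0.0014 -0.1759] [540.27113629  -5.39567135  60.32215867] [-2.73335533  0.84864218  8.94593819]
[[183.0, 307.29, 52.0], [184.0, 308.13, 92.0], [185.0, 308.76, 103.0], [186.0, 309.47, 92.0], [187.0, 309.73, 97.0], [188.0, 310.26, 97.0], [189.0, 310.6, 92.0], [190.0, 311.16, 101.0], [191.0, 311.8, 106.0], [192.0, 312.22, 108.0], [193.0, 312.9, 110.0]] -9.229905550914793
```

View pics/w13c.png

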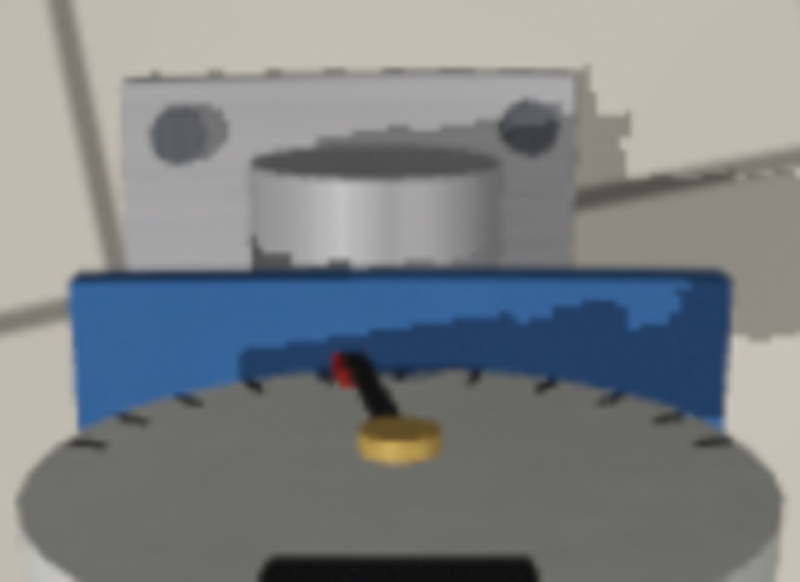

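View pics/t13.png

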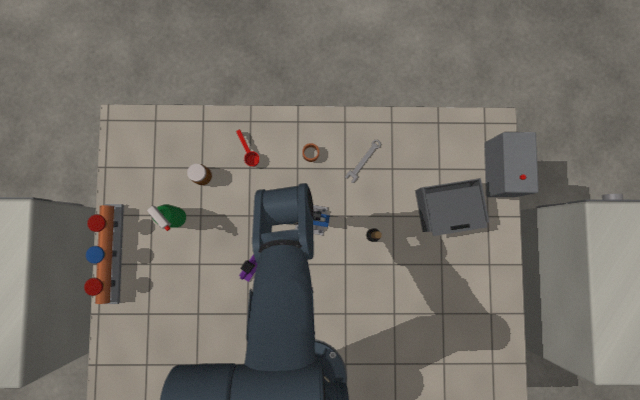

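The pointer tip sits at −9.23 px from the centre line against the mark's −9.4 px, so they agree within about 0.004 rad. The push is about 12.5 N. I'll ease it off a little so it is light.

Call:
arm_command --moves "0 0 -0.0002 -0.001 0 0 0; 0 -0.0001 -0.0004 -0.002 0 0 0; 0 -0.0002 -0.0004 -0.002 0 0 0; 0 -0.0002 -0.0004 -0.002 0 0 0; 0 -0.0002 -0.0004 -0.002 0 0 0"

```text
time: 23.17
tool_pos: [543.9, 16.8, 185.5]
tool_rot: [0.089, 0.992, -0.086, -0.007]
wrist_force: [-1.4, 1.5, 6.6]
width: 28.5
```

Call:
arm_command --moves "0 0 0 0 0 0 0; 0 0 0 0 0 0 0; 0 0 0 0 0 0 0; 0 0 0 0 0 0 0; 0 0 0 0 0 0 0"

```text
time: 23.58
tool_pos: [543.9, 16.8, 185.5]
tool_rot: [0.089, 0.992, -0.086, -0.007]
wrist_force: [-1.7, 1.3, 5.7]
width: 29.0
```

Call:
arm_command --moves "0 0 0 0 0 0 0; 0 0 0 0 0 0 0; 0 0 0 0 0 0 0; 0 0 0 0 0 0 0; 0 0 0 0 0 0 0"

```text
time: 24.0
tool_pos: [543.9, 16.8, 185.5]
tool_rot: [0.089, 0.992, -0.086, -0.007]
wrist_force: [-1.1, 1.0, 6.8]
width: 29.3
```

```bash
python3 - <<'E'
from h import *
d=grab('wrist','w14.png');I=d['frame'].astype(float)
o=manip.get_obs();Gr=toolR(o)*R.from_matrix(np.diag([1.,-1,-1]));print(o['time'],Gr.as_euler('ZYX').round(4),o['tool_pos']-Gr.apply([0,0,127.2]),o['wrist_force'],o['width'])
u=np.arange(296,340);B=[]
for v in range(184,194):
    row=I[v,296:340];bl=np.clip(45-row.max(1),0,None);bl[(u<304)|(u>326)]=0;B.append((v,(u*bl).sum()/bl.sum()))
B=np.array(B);print(np.polyval(np.polyfit(B[:,0],B[:,1],1),183)-316.95)
E
```

```text
24.05 [-0.1731 -0.0011 -0.1781] [540.15507041  -5.38486779  60.34489139] [-0.68944537  1.05654117  6.57846254] 29.217464954646758
-9.234197648654458
```

```bash
python3 -c "
from station import manip
print(manip.sign_off())"
```

```text
the job is handed in; nothing more can be done
None
```

I handed the job in at about 24 s, with the arm still holding the gauge on the saddle. The hand-in gives no verdict, so these are my own checks:

- **Pin:** I pressed it down with the mallet until the face stopped at about 60 mm, the saddle's crest. The scene picture then showed only a flat brass spot, flush.
- **Mallet:** it is back upright within about 1 mm of where it stood. The landing pressed briefly at about 42 N at the wrist, which is within the 120 N limit.
- **Gauge:** I took the blue gauge by its black grip and rested its foot across the saddle, turned to match the bracket (−0.173 rad). The foot's centre is within about 1 mm of my bracket estimate, and the push is about 10 N.
- **Pointer:** I rocked it to a roll of −0.178 rad. In the last wrist picture the pointer tip is at −9.23 px and the mark at about −9.4 px from the dial's centre line, so they agree within about 0.005 rad. My separate readings of the mark disagreed, from 0.16 to 0.18 rad. I judged it at about 0.177 by calibrating against the pointer at known rolls.
- **Other things:** I touched nothing else, and the last top view shows the bystanders where they were. The purple look-alike is partly hidden by the arm in that view, but what shows of it has not moved.

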